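# Hang the lopsided work lamp over the opened network unit

### The job

First slide the hook on the rail sideways until it is lined up with the middle of the network unit whose cover is off. Then take the L-shaped work lamp from its charging cradle and hang it by its ring on that hook; it is heavy on one side, so let the hook take the weight and release it gently, without letting it drop or swing, and leave it hanging still. Leave the other things on the bench where they are.

Things in the scene. Friction and masses are not known exactly. Their poses are not given: they have to be found in the camera images.
- carriage (a joint): position along the rail of the black sliding block (32 mm wide, 40 mm high) that carries the hook (m): 0 in the middle, growing towards +y of hook, stops at -0.17 and +0.17. It stays where it is left; about 3 N slide it.
- hook (a point): on the axis of the hook, a level steel rod of 8 mm diameter, where the lamp's ring should hang, 320 mm above the bench. x points away from the robot, along the rod into the block (its face is at x = +30 mm), y along the rail (sliding direction), z up. The rod can be pinched sideways between x = -20 and +5 mm to slide the block. Free space below.
- hook_end (a point): free end of the hook: from x = -25 mm (of hook) the rod bends up at 45 degrees to this point, at x = -36 mm, 11 mm higher. The ring must pass over it. Axes as hook
- ladder_edge (a point): middle of the lower front edge of the narrow steel cable ladder that hangs over the hook along the whole rail, 155 mm above the hook's axis and 21 mm nearer to the robot than hook. It leaves no room for a tool from straight above: come in from the robot's side, tilted some 30 to 45 degrees.
- open_unit_top (a point): middle of the rim of the network unit without a cover (open box, 180 x 180 x 44 mm, green board inside), on the rack's floor pan behind the hook, left or right; its twin beside it has a closed cover. Fixed. Axes parallel to those of hook; rim 54 mm above the bench, its centre 170 mm beyond the hook in x.
- lamp_stem (a point): middle of the stem of the black L-shaped lamp (about 0.28 kg), the place to grip, 85 mm above the lamp's underside. The stem is 22 mm (x) by 24 mm (y), from 30 to 160 mm above the underside. z up the stem, y from the stem along the light bar, x across (away from the robot as it stands, within 0.2 rad of yaw, and so it should hang). It leans in its cradle: see dock.
- lamp_bar (a point): centre of the lamp's light bar, on which it stands: 36 mm (x) by 140 mm (y, -20 to +120 mm from the stem's axis) by 30 mm high. The weight lies to the +y side: hanging freely by its ring the lamp rests turned about 15 degrees (0.27 rad) about its x axis, the bar's far (+y) end down, its lowest point about 230 mm below the hook. Axes as lamp_stem
- lamp_eye (a point): centre of the steel ring on top of the stem, 96 mm above lamp_stem along the stem; 36 mm inner diameter, 6 mm wire, lying in the lamp's y-z plane, so that the hook passes through it along x. When it hangs, this point is about 14 mm below the hook's axis. Axes as the lamp's.
- dock: grey charging cradle of the lamp, fixed; 62 x 170 mm. Its sloping floor, 50 mm above the bench under the stem, falls away from the robot by 0.35 rad, so the lamp leans away by 0.35 rad. Behind the light bar a rest as high as the bar, at its ends lips 12 mm high, in front a 4 mm lip; 3 mm play. Origin on the bench under the stem; x, level, away from the robot, y along the bar. On the left or right of the bench.
- bin_center (a point): centre of the grey parts bin, 90 x 140 x 40 mm, loose; leave alone
- fan_center (a point): centre of a black fan module, 80 x 80 x 25 mm, loose on the bench; leave alone
Mind the look-alikes: they are no part of the job. What is shaped like the dock but brown is not meant.

How it is judged:
By the outcome, as a careful person would: the job done as asked, in the order asked, and still so for the second after the job is handed in, with the robot touching nothing.
It also fails if it takes over 67 s, if anything falls off the work surface, if the arm or the gripper's body presses on something with over 40 N, if the wrist force passes 120 N, or if a joint passes its speed limit or range.

### The arm

A 6-joint arm with a two-finger parallel gripper is mounted at the origin on the work surface. World frame = base frame: x ahead of the robot, y to its left, z up, the work surface at z = 0. Lengths are in m, angles in rad, forces in N, time in s.
With the tool pointing down it reaches from about 0.3 to 0.775 m from the base axis. Payload 14.6 kg.
Tool frame: the origin (TCP) lies on the mounting face of the last link; the fingertips stand 199 mm ahead of it and the grasp point (between the pads) lies 180 mm ahead of it; z points along the fingers, y is the direction in which the jaws open and shut (so a half turn about z gives the same grasp; the last joint's range is limited). The gripper opens to 94 mm and grips with 3 to 60 N. Pads are 16 mm wide; open, the fingers measure 119 mm over their backs; the gripper's body (75 mm by 177 mm) begins 78 mm behind the grasp point.
Start: joints at [-1.181, 0.3, 1.521, -0, 1.321, -0.067], TCP at [0.243, -0.494, 0.405] pointing down, gripper open.
Joint ranges: [-3.03, 3.03], [-0.79, 2.21], [0.23, 2.52], [-1.04, 4.18], [0, 3.07], [-2.55, 2.55]. Speed limits (rad/s): [2.22, 2.22, 2.57, 3.14, 3.14, 3.14].

### API

Orientations are given as [roll, pitch, yaw] about the fixed x, y, z axes, in that order (R = Rz(yaw) Ry(pitch) Rx(roll)).
In Python, from station import sensors, vision, job gives the robot as it stands. The module is installed in compiled form; this text tells all that it offers.
- The arm moves only by the tool arm_command, never from a script. Its argument "plan" is one flat list of numbers, 5 for each row, row after row: the closure, from -1 (fully open) to 1 (shut), so that 0 is half open, then the shift along the world's x, y, z scaled (see below), then the turn about the world's z scaled (see below). A call has 1 to 20 rows; each row is the pose to reach, as a shift and turn from the pose commanded when the call began; what a row does not reach only later rows make up. The controller multiplies each number of a shift by 400 mm and each number of a turn by 120 degrees. A row lasts 1/10 s, in which the tool goes at most 50 mm and 8.59 degrees, less where a joint would pass 70% of its speed; a pose out of reach is approached as far as the arm can. A call with a number of a shift or a turn outside -1 to 1 is refused whole. A call with a gripper value outside its range is refused whole. The fingers move at their own pace and stop on an object; "newtons" is the grip in N (left out, the last holds). Time passes only in rows, so rows that repeat a pose let the fingers close. It gives the time, the measured TCP pose, the force and the opening at its end, in the units of the state.
- sensors.get_obs(): the state, without advancing time (a new reading comes with each control period).
- vision.camera(name): name is "scene" or "top" or "wrist"; returns the picture (420x560x3 uint8, blue, green, red); there is no depth.
- vision.camera_params(name): a dict with "intrinsics" (3x3 intrinsics, pixels), "rvec" (rotation vector, rad) and "tvec" (3), from world to camera coordinates, as OpenCV has them. Camera axes: x right, y down, z forward; pixel columns grow to the right and rows downward; lengths in m; the calibration is good to about 2 mm. A picture is of the moment at which its call begins: read the wrist's pose just before it. camera_params takes no time and is no camera call; for the wrist camera it gives the pose at the moment of the call.
- job.hand_in(): hands the job in, once; it reports no verdict.
Trained networks look in the newest picture that a camera, given by its name, has taken for a name from the list of things; names that differ only in an ending like _2 or _b are one class to them, and where a whole thing is asked for, a point or a joint stands for the part that bears it (a point fixed in the world has none). Each returns a list of dicts, best first, with "confidence" (0 to 1); they miss things now and then, are a little off and sometimes report something else, mostly with a low value. They report only what shows in the picture. A call takes as long as a camera call. They do not tell look-alikes from the thing itself.
- vision.search_frame(name, camera): "at" ([row, column] in pixels, amid what is visible of it).
- vision.silhouettes(name, camera): "mask" (420x560 bool, what is visible of it) and "at" ([row, column] in pixels, amid what is visible of it).
- vision.pinpoint(name, camera): "at" ([row, column] in pixels: a listed point, or the origin of a listed thing).
The state is a dict: "time_s": time; "qpos": joint angles; "joint_vel": joint speeds; "tau": joint torques, N m; "ee_pos": TCP position; "eef_rot": TCP orientation; "force": force on the tool from outside, world axes, zero at the start; "moment": the same for the moment, N m; "grip_width": finger opening in m.
Only numpy, scipy, OpenCV 4.12 (cv2) and the standard library are available. Lean on these libraries where they do the work, as an engineer would, in place of code of your own. Each camera call takes 0.05 s, during which the arm holds its last target.

## Working session

There is one attempt and no reset: what is moved stays moved. The work goes in short steps, Python scripts to look and compute and a tool call to move; the robot and the scene stay as the last step left them, time stands still between calls to the robot, and variables do not carry over. Pictures are saved under pics/ and viewed, and the job is handed in when it is done.

Besides the shell and the picture viewer there is one more tool, called as name(argument=value, ...) on one line, values as JSON. arm_command: Moves the arm, as the interface text tells. Its arguments: {"type":"object","properties":{"plan":{"type":"array"},"newtons":{"type":"number"}},"required":["plan"]}

```bash
mkdir -p pics; python3 - <<'E'
from station import sensors, vision, job
import cv2,numpy as np
o=sensors.get_obs()
for k,v in o.items(): print(k,np.round(v,3))
for c in ["scene","top","wrist"]:
    cv2.imwrite(f"pics/{c}0.png",vision.camera(c))
    p=vision.camera_params(c);print(c,p["intrinsics"].tolist() if hasattr(p["intrinsics"],'tolist') else p["intrinsics"],np.round(p["rvec"],3),np.round(p["tvec"],3))
E
```

```text
time_s 0.0
qpos [-1.181  0.3    1.522 -0.     1.321 -0.067]
joint_vel [-0.    -0.001 -0.     0.    -0.001 -0.002]
tau [ 1.0000e-03 -5.3181e+01 -3.5274e+01  7.1000e-02  2.4000e-02 -0.0000e+00]
ee_pos [ 0.243 -0.494  0.404]
eef_rot [-3.14  -0.     0.457]
force [-0.563  0.452 -1.431]
moment [ 0.045 -0.006 -0.029]
grip_width 0.094
scene [[423.57371857917224, 0.0, 286.968963345453], [0.0, 423.57371857917224, 212.01241412265364], [0.0, 0.0, 1.0]] [ 1.676  2.076 -0.692] [-0.026 -0.374  1.909]
top [[475.40228883735466, 0.0, 275.8196362254595], [0.0, 475.40228883735466, 206.77466168097237], [0.0, 0.0, 1.0]] [ 2.098 -2.159  0.156] [0.203 0.67  1.665]
wrist [[305.2102428749969, 0.0, 279.33755584955077], [0.0, 305.2102428749969, 207.36122786850012], [0.0, 0.0, 1.0]] [-2.449  1.527  0.225] [-0.55  -0.029  0.393]
```

View pics/scene0.png

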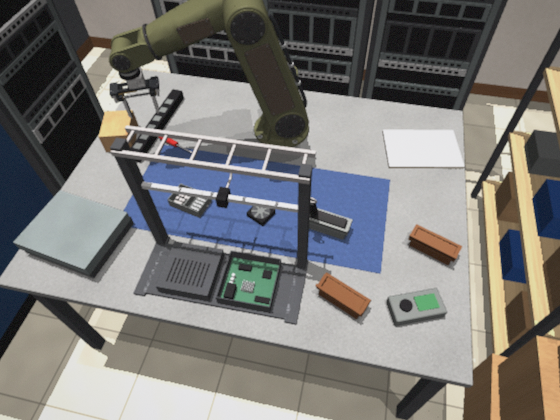

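View pics/top0.png

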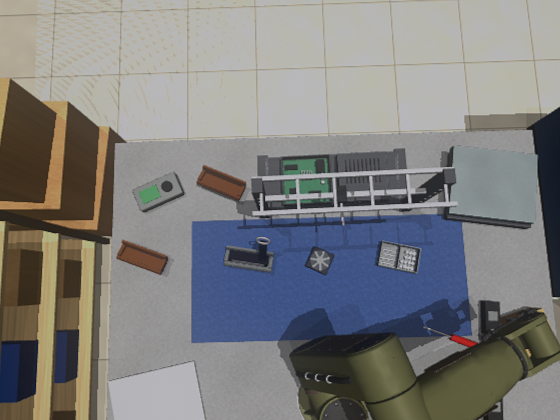

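View pics/wrist0.png

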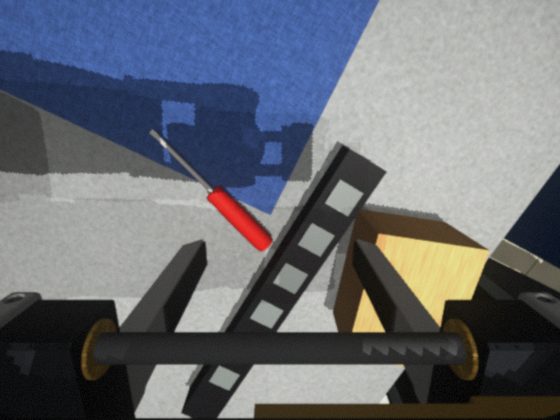

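The scene view shows the grey dock with the lamp at about (325,218), the open unit at (250,280) and the carriage at (223,197). The top view shows the lamp and dock at (250,257), the open unit at (305,178) and the hook near (343,217). There are two brown dock look-alikes. Next I'll measure with the networks.

```bash
cat > h.py <<'E'
from station import sensors, vision, job
import cv2,numpy as np
def P(c):
    p=vision.camera_params(c);K=np.array(p["intrinsics"]);R=cv2.Rodrigues(np.array(p["rvec"],float))[0];t=np.array(p["tvec"],float).reshape(3,1)
    return K,R,t
def tri(views): # list of (KRt, (row,col))
    A=[]
    for (K,R,t),(r,c) in views:
        M=K@np.hstack([R,t]);A+= [c*M[2]-M[0], r*M[2]-M[1]]
    A=np.array(A);X=np.linalg.svd(A/np.linalg.norm(A,axis=1)[:,None])[2][-1];X=X[:3]/X[3]
    return X
def proj(prm,X):
    K,R,t=prm;x=K@(R@np.array(X,float).reshape(3,1)+t);return (x[:2]/x[2]).ravel()[::-1]
def atz(prm,rc,z):
    K,R,t=prm;d=R.T@np.linalg.inv(K)@np.array([rc[1],rc[0],1.]);C=(-R.T@t).ravel();return C+d*(z-C[2])/d[2]
E
python3 - <<'E'
from h import *
D={}
for c in ["scene","top"]:
    vision.camera(c)
    for n in ["hook","hook_end","open_unit_top","lamp_stem","lamp_bar","lamp_eye","dock","carriage","ladder_edge","fan_center","bin_center"]:
        r=vision.pinpoint(n,c);D[c,n]=r
        print(c,n,[(np.round(x["at"],1).tolist(),round(x["confidence"],2)) for x in r[:4]])
PS,PT=P("scene"),P("top")
for n in ["hook","hook_end","open_unit_top","lamp_stem","lamp_bar","lamp_eye","dock","ladder_edge","fan_center","bin_center"]:
    a,b=D["scene",n],D["top",n]
    if a and b:
        X=tri([(PS,a[0]["at"]),(PT,b[0]["at"])]);print(n,np.round(X,4),np.round(proj(PS,X)-a[0]["at"],1),np.round(proj(PT,X)-b[0]["at"],1))
print(sensors.get_obs()["time_s"])
for c in "scene","top":
    K,R,t=P(c);print(c,(-R.T@t).ravel())
E
```

```text
scene hook []
scene hook_end [([174.3, 234.6], 0.55)]
scene open_unit_top []
scene lamp_stem [([211.2, 311.4], 0.71)]
scene lamp_bar [([214.8, 326.2], 0.82)]
scene lamp_eye [([199.2, 312.0], 0.84)]
scene dock [([245.1, 422.9], 0.92), ([223.7, 317.8], 0.63), ([292.1, 327.3], 0.62)]Traceback (most recent call last):
  File "<stdin>", line 6, in <module>
ValueError: it knows: bin_center, dock, fan_center, hook, hook_end, ladder_edge, lamp_bar, lamp_eye, lamp_stem, open_unit_top
```

```bash
python3 - <<'E'
from h import *
D={}
L=["hook","hook_end","open_unit_top","lamp_stem","lamp_bar","lamp_eye","dock","ladder_edge"]
for c in ["scene","top"]:
    im=vision.camera(c)
    for n in L:
        r=vision.pinpoint(n,c);D[c,n]=r
        print(c,n,[(np.round(x["at"],1).tolist(),round(x["confidence"],2)) for x in r[:4]])
    if c=="scene": crop=im[90:310,110:370]
    else: crop=im[130:290,180:470]
    cv2.imwrite(f"pics/{c}_z.png",cv2.resize(crop,None,fx=2.7,fy=2.7,interpolation=cv2.INTER_CUBIC))
PS,PT=P("scene"),P("top")
for n in L:
    a,b=D["scene",n],D["top",n]
    if a and b:
        X=tri([(PS,a[0]["at"]),(PT,b[0]["at"])]);print(n,np.round(X,4),np.round(proj(PS,X)-a[0]["at"],1),np.round(proj(PT,X)-b[0]["at"],1))
print(sensors.get_obs()["time_s"])
E
```

```text
scene hook [([184.2, 227.2], 0.8)]
scene hook_end [([170.8, 232.4], 0.58)]
scene open_unit_top [([274.7, 249.7], 0.68), ([212.2, 257.8], 0.51)]
scene lamp_stem [([208.8, 310.3], 0.75)]
scene lamp_bar [([216.7, 325.2], 0.71)]
scene lamp_eye [([202.2, 308.6], 0.74)]
scene dock [([219.3, 316.5], 0.86), ([240.8, 419.9], 0.84), ([292.6, 331.1], 0.79), ([211.9, 259.9], 0.31)]
scene ladder_edge [([141.9, 220.6], 0.62)]
top hook [([215.8, 342.1], 0.64), ([178.2, 306.1], 0.3)]
top hook_end [([226.4, 342.2], 0.49)]
top open_unit_top [([178.4, 306.2], 0.93), ([254.3, 396.0], 0.71)]
top lamp_stem [([252.1, 263.1], 0.9)]
top lamp_bar [([254.7, 247.4], 0.68), ([209.3, 354.3], 0.33)]
top lamp_eye [([241.2, 264.9], 0.58)]
top dock [([259.5, 262.7], 0.63), ([263.8, 161.5], 0.61), ([188.5, 236.5], 0.56)]
top ladder_edge [([208.8, 351.1], 0.75), ([213.7, 343.3], 0.44), ([240.7, 263.0], 0.36)]
hook [ 0.6013 -0.0255  0.3067] [0.  0.9] [-0.4  0.8]
hook_end [ 0.5648 -0.0191  0.3307] [0.  0.1] [-0.1  0.1]
open_unit_top [0.7743 0.0709 0.0691] [-0.  -0.2] [ 0.1 -0.2]
lamp_stem [0.509  0.2268 0.1278] [0.  0.9] [-0.2  1. ]
lamp_bar [0.5042 0.2823 0.09  ] [-0.   1.2] [-0.3  1.3]
lamp_eye [0.5386 0.2205 0.2014] [-0.  -0.1] [ 0.  -0.1]
dock [0.487  0.241  0.0384] [-0.  -1.3] [ 0.3 -1.3]
ladder_edge [ 0.5941 -0.0268  0.4811] [0.  0.1] [-0.1  0.1]
1.45
```

View pics/scene_z.png

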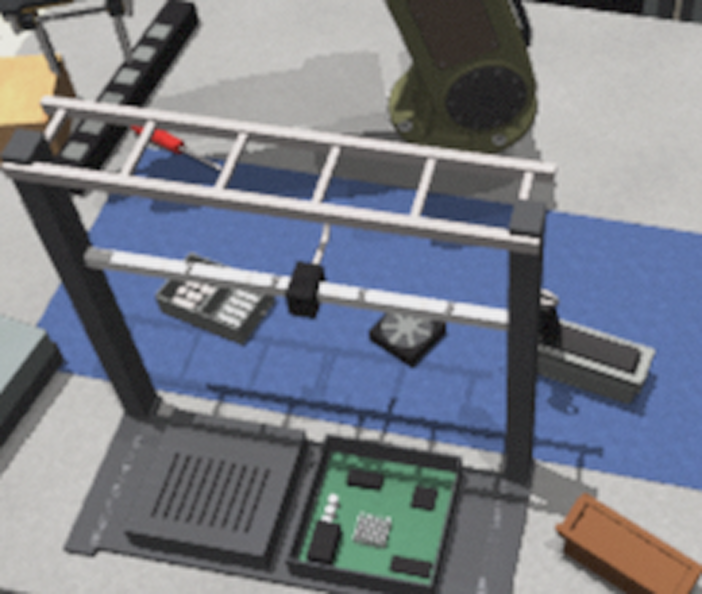

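View pics/top_z.png

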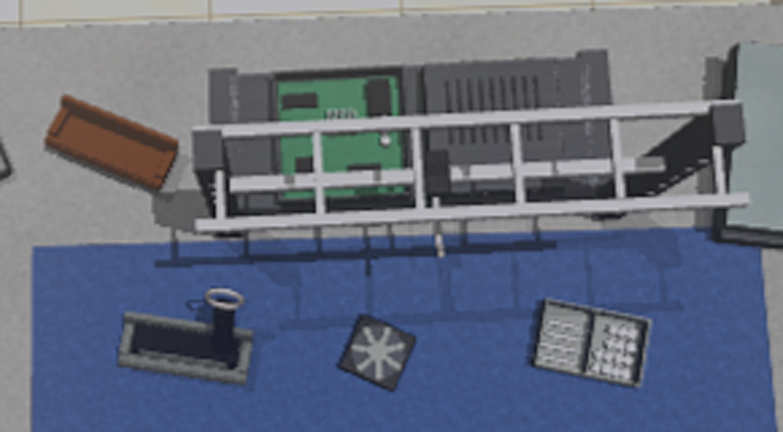

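The lamp's ring is at about (222,298) in the top crop, and its light bar points towards +y (image left) in the grey cradle. The open unit with the green board is to the left (+y) of the hook. The brown cradles are decoys.

The move rows have no tilt number. I'll check how the controller behaves at the edge of reach, in free air.

arm_command(plan=[-1,0.1,-0.22,0,0,-1,0.2,-0.45,0,0,-1,0.3,-0.67,0,0,-1,0.4,-0.9,0,0,-1,0.4,-0.9,0,0,-1,0.4,-0.9,0,0,-1,0.4,-0.9,0,0,-1,0.4,-0.9,0,0,-1,0.4,-0.9,0,0,-1,0.4,-0.9,0,0])

```text
time_s: 2.45
ee_pos: [0.3557, -0.7535, 0.3817]
eef_rot: [3.111, 0.001, 0.457]
force: [-0.4, -0.7, 1.3]
grip_width: 0.094
```

```bash
python3 - <<'E'
from h import *
o=sensors.get_obs()
for k in ["time_s","qpos","ee_pos","eef_rot"]: print(k,np.round(o[k],3))
E
```

```text
time_s 2.45
qpos [-1.174e+00  1.130e+00  2.350e-01  1.000e-03  1.745e+00 -5.900e-02]
ee_pos [ 0.356 -0.753  0.382]
eef_rot [3.111e+00 1.000e-03 4.570e-01]
```

arm_command(plan=[-1,0,0.1,0,0,-1,0,0.1,0,0,-1,0,0.1,0,0])

```text
time_s: 2.75
ee_pos: [0.356, -0.7111, 0.385]
eef_rot: [3.109, 0.0, 0.458]
force: [0.4, -0.2, 1.2]
grip_width: 0.0942
```

```bash
python3 - <<'E'
from h import *
o=sensors.get_obs()
for k in ["time_s","qpos","ee_pos","eef_rot"]: print(k,np.round(o[k],4))
E
```

```text
time_s 2.75
qpos [-1.1528e+00  9.4150e-01  5.7040e-01  9.0000e-04  1.5974e+00 -4.0000e-02]
ee_pos [ 0.356  -0.7111  0.385 ]
eef_rot [3.1093e+00 4.0000e-04 4.5800e-01]
```

A pose out of reach leaves a small outward tilt (0.03 rad), and the tilt stays commanded afterwards. So I can build up the tilt at the edge of reach. First I'll turn the jaws crosswise to the radial direction, then push outward and check.

arm_command(plan=[-1,0,0,0,-0.07,-1,0,0,0,-0.14,-1,0,0,0,-0.21,-1,0,0,0,-0.28,-1,0,0,0,-0.35,-1,0,0,0,-0.42,-1,0,0,0,-0.49,-1,0,0,0,-0.56,-1,0,0,0,-0.63,-1,0,0,0,-0.7,-1,0,0,0,-0.75,-1,0,0,0,-0.75,-1,0.1,-0.2,0,-0.75,-1,0.2,-0.4,0.0,-0.75,-1,0.3,-0.6,0,-0.75,-1,0.4,-0.9,0,-0.75,-1,0.4,-0.9,0,-0.75,-1,0.4,-0.9,0,-0.75,-1,0.4,-0.9,0,-0.75,-1,0.4,-0.9,0,-0.75])

```text
time_s: 4.75
ee_pos: [0.3692, -0.7595, 0.3372]
eef_rot: [3.111, -0.032, -1.113]
force: [-0.4, 0.4, -0.2]
grip_width: 0.0942
```

```bash
cat > st.py <<'E'
from h import *
from scipy.spatial.transform import Rotation as Ro
o=sensors.get_obs()
R=Ro.from_euler('xyz',o["eef_rot"]).as_matrix()
print("t",round(o["time_s"],2),"q",np.round(o["qpos"],3),"p",np.round(o["ee_pos"],4))
z=R[:,2];print("toolz",np.round(z,3),"tilt deg",round(np.degrees(np.arccos(-z[2])),1),"heading",round(np.degrees(np.arctan2(z[1],z[0])),1),"jaw",np.round(R[:,1],3),"grasp",np.round(np.array(o["ee_pos"])+.18*z,4),"F",np.round(o["force"],1),"M",np.round(o["moment"],2),"w",round(o["grip_width"],4))
E
python3 st.py
```

```text
t 4.75 q [-1.159  1.184  0.235 -0.029  1.689  1.521] p [ 0.3692 -0.7595  0.3372]
toolz [-0.013 -0.042 -0.999] tilt deg 2.5 heading -107.3 jaw [-0.897 -0.441  0.031] grasp [ 0.3668 -0.7671  0.1574] F [-0.4  0.4 -0.2] M [ 0.1  -0.02  0.01] w 0.0942
```

arm_command(plan=[-1,0.4,-0.9,0.3,0,-1,0.4,-0.9,0.3,0])

```text
time_s: 4.95
ee_pos: [0.3666, -0.7611, 0.3461]
eef_rot: [3.111, -0.064, -1.112]
force: [-0.2, 1.1, 0.2]
grip_width: 0.0936
```

```bash
python3 st.py
```

```text
t 4.95 q [-1.163  1.174  0.235 -0.028  1.668  1.517] p [ 0.3666 -0.7611  0.3461]
toolz [ 0.    -0.071 -0.997] tilt deg 4.1 heading -89.6 jaw [-0.897 -0.441  0.031] grasp [ 0.3667 -0.7738  0.1666] F [-0.2  1.1  0.2] M [ 0.15 -0.03 -0.01] w 0.0936
```

Each call adds 0.032 rad of tilt, so I'll repeat it with short calls.

arm_command(plan=[-1,0.4,-0.9,0.3,0])

```text
time_s: 5.05
ee_pos: [0.3658, -0.7626, 0.3506]
eef_rot: [3.11, -0.093, -1.111]
force: [-0.4, -0.0, 1.1]
grip_width: 0.0942
```

arm_command(plan=[-1,0.4,-0.9,0.3,0])

```text
time_s: 5.15
ee_pos: [0.365, -0.7644, 0.3547]
eef_rot: [3.11, -0.124, -1.11]
force: [0.2, -0.5, -0.2]
grip_width: 0.0943
```

arm_command(plan=[-1,0.4,-0.9,0.3,0])

```text
time_s: 5.25
ee_pos: [0.3644, -0.7662, 0.3582]
eef_rot: [3.109, -0.153, -1.109]
force: [0.3, -0.8, 0.2]
grip_width: 0.0942
```

arm_command(plan=[-1,0.4,-0.9,0.3,0])

```text
time_s: 5.35
ee_pos: [0.3638, -0.7679, 0.3614]
eef_rot: [3.108, -0.183, -1.108]
force: [-0.7, 0.3, -0.9]
grip_width: 0.0943
```

```bash
python3 st.py
```

```text
t 5.35 q [-1.17   1.157  0.235 -0.022  1.566  1.511] p [ 0.3638 -0.7679  0.3614]
toolz [ 0.051 -0.177 -0.983] tilt deg 10.6 heading -73.9 jaw [-0.897 -0.441  0.033] grasp [ 0.373  -0.7999  0.1844] F [-0.7  0.3 -0.9] M [0.21 0.04 0.04] w 0.0943
```

arm_command(plan=[-1,0.4,-0.9,0.3,0])

```text
time_s: 5.45
ee_pos: [0.3634, -0.7697, 0.3643]
eef_rot: [3.107, -0.212, -1.107]
force: [-0.0, -0.0, -0.2]
grip_width: 0.0939
```

arm_command(plan=[-1,0.4,-0.9,0.3,0])

```text
time_s: 5.55
ee_pos: [0.363, -0.7716, 0.3669]
eef_rot: [3.107, -0.242, -1.106]
force: [0.7, 0.2, 0.9]
grip_width: 0.0939
```

arm_command(plan=[-1,0.4,-0.9,0.3,0])

```text
time_s: 5.65
ee_pos: [0.3627, -0.7734, 0.3694]
eef_rot: [3.106, -0.271, -1.105]
force: [-0.7, -0.3, -0.3]
grip_width: 0.0937
```

arm_command(plan=[-1,0.4,-0.9,0.3,0])

```text
time_s: 5.75
ee_pos: [0.3624, -0.7753, 0.3715]
eef_rot: [3.105, -0.3, -1.104]
force: [0.1, 0.1, 0.0]
grip_width: 0.0941
```

arm_command(plan=[-1,0.4,-0.9,0.3,0])

```text
time_s: 5.85
ee_pos: [0.3622, -0.7772, 0.3735]
eef_rot: [3.103, -0.33, -1.103]
force: [0.5, 0.1, 0.3]
grip_width: 0.0939
```

arm_command(plan=[-1,0.4,-0.9,0.3,0])

```text
time_s: 5.95
ee_pos: [0.3621, -0.7791, 0.3753]
eef_rot: [3.102, -0.359, -1.102]
force: [-0.2, -0.4, -0.1]
grip_width: 0.094
```

arm_command(plan=[-1,0.4,-0.9,0.3,0])

```text
time_s: 6.05
ee_pos: [0.362, -0.781, 0.377]
eef_rot: [3.101, -0.389, -1.1]
force: [-0.5, -0.1, -0.0]
grip_width: 0.094
```

arm_command(plan=[-1,0.4,-0.9,0.3,0])

```text
time_s: 6.15
ee_pos: [0.362, -0.783, 0.3784]
eef_rot: [3.1, -0.418, -1.099]
force: [0.2, 0.2, -0.5]
grip_width: 0.094
```

arm_command(plan=[-1,0.4,-0.9,0.3,0])

```text
time_s: 6.25
ee_pos: [0.362, -0.7849, 0.3798]
eef_rot: [3.098, -0.447, -1.098]
force: [0.5, -0.2, 0.3]
grip_width: 0.0934
```

arm_command(plan=[-1,0.4,-0.9,0.3,0])

```text
time_s: 6.35
ee_pos: [0.3621, -0.7869, 0.3809]
eef_rot: [3.097, -0.476, -1.096]
force: [-0.0, -0.3, 0.4]
grip_width: 0.0941
```

```bash
python3 st.py
```

```text
t 6.35 q [-1.181  1.141  0.236 -0.006  1.287  1.497] p [ 0.3621 -0.7869  0.3809]
toolz [ 0.169 -0.428 -0.888] tilt deg 27.4 heading -68.4 jaw [-0.898 -0.438  0.04 ] grasp [ 0.3925 -0.8639  0.2211] F [-0.  -0.3  0.4] M [ 0.33  0.05 -0.02] w 0.0941
```

arm_command(plan=[-1,0.4,-0.9,0.3,0])

```text
time_s: 6.45
ee_pos: [0.3622, -0.7888, 0.3819]
eef_rot: [3.095, -0.505, -1.095]
force: [0.5, 0.0, 0.1]
grip_width: 0.0939
```

arm_command(plan=[-1,0.4,-0.9,0.3,0])

```text
time_s: 6.55
ee_pos: [0.3623, -0.7908, 0.3828]
eef_rot: [3.093, -0.534, -1.093]
force: [-0.1, -0.8, -0.1]
grip_width: 0.0941
```

arm_command(plan=[-1,0.4,-0.9,0.3,0])

```text
time_s: 6.65
ee_pos: [0.3625, -0.7927, 0.3836]
eef_rot: [3.091, -0.563, -1.091]
force: [0.5, -0.2, -0.1]
grip_width: 0.094
```

arm_command(plan=[-1,0.4,-0.9,0.3,0])

```text
time_s: 6.75
ee_pos: [0.3627, -0.7946, 0.3842]
eef_rot: [3.089, -0.592, -1.09]
force: [0.5, -0.0, -0.2]
grip_width: 0.0942
```

arm_command(plan=[-1,0.4,-0.9,0.3,0])

```text
time_s: 6.85
ee_pos: [0.363, -0.7965, 0.3847]
eef_rot: [3.087, -0.62, -1.088]
force: [-0.1, -0.3, -0.6]
grip_width: 0.0937
```

arm_command(plan=[-1,0.4,-0.9,0.3,0])

```text
time_s: 6.95
ee_pos: [0.3632, -0.7984, 0.3852]
eef_rot: [3.085, -0.648, -1.086]
force: [0.5, -0.7, 0.2]
grip_width: 0.0942
```

arm_command(plan=[-1,0.4,-0.9,0.3,0])

```text
time_s: 7.05
ee_pos: [0.3635, -0.8003, 0.3856]
eef_rot: [3.083, -0.675, -1.084]
force: [-0.0, 0.1, -0.3]
grip_width: 0.0938
```

```bash
python3 st.py; python3 - <<'E'
from h import *
# wrist cam extrinsic in tool frame
from scipy.spatial.transform import Rotation as Ro
o=sensors.get_obs();Rt=Ro.from_euler('xyz',o["eef_rot"]).as_matrix()
K,R,t=P("wrist");C=(-R.T@t).ravel();print(np.round(Rt.T@(C-o["ee_pos"]),3),np.round(Rt.T@R.T,3))
# rack yaw from edge points in top image (zoom 2.7 offset 180,130)
PT=P("top")
f=lambda u,v:(130+v/2.7,180+u/2.7)
a=atz(PT,f(197,228),.48);b=atz(PT,f(745,200),.48);print(a,b,np.degrees(np.arctan2(-(a-b)[0],(a-b)[1])))
a=atz(PT,f(275,70),.054);b=atz(PT,f(403,68),.054);c=atz(PT,f(281,205),.054);d=atz(PT,f(403,200),.054);print(a,b)
E
```

```text
t 7.05 q [-1.187  1.145  0.236  0.007  1.084  1.488] p [ 0.3635 -0.8003  0.3856]
toolz [ 0.24  -0.579 -0.779] tilt deg 38.8 heading -67.5 jaw [-0.899 -0.435  0.046] grasp [ 0.4067 -0.9045  0.2454] F [-0.   0.1 -0.3] M [0.33 0.09 0.03] w 0.0938
[ 0.084 -0.     0.021] [[-0.001 -0.958 -0.288]
 [ 1.    -0.001  0.   ]
 [-0.001 -0.288  0.958]]
[0.58665427 0.23974835 0.48      ] [ 0.59861257 -0.30956803  0.48      ] 1.2470984167159174
[0.86558087 0.1561151  0.054     ] [ 0.86275618 -0.01858021  0.054     ]
```

arm_command(plan=[-1,0.4,-0.9,0.3,0])

```text
time_s: 7.15
ee_pos: [0.3638, -0.8021, 0.3859]
eef_rot: [3.081, -0.703, -1.082]
force: [0.6, 0.2, -0.6]
grip_width: 0.0941
```

arm_command(plan=[-1,0.4,-0.9,0.3,0])

```text
time_s: 7.25
ee_pos: [0.3641, -0.8038, 0.3861]
eef_rot: [3.078, -0.73, -1.08]
force: [0.4, 0.6, 0.0]
grip_width: 0.094
```

arm_command(plan=[-1,0.4,-0.9,0.3,0])

```text
time_s: 7.35
ee_pos: [0.3644, -0.8056, 0.3863]
eef_rot: [3.076, -0.757, -1.077]
force: [-0.3, -0.1, 0.2]
grip_width: 0.0939
```

arm_command(plan=[-1,-0.02,0.12,0.02,0.03,-1,-0.04,0.24,0.04,0.06,-1,-0.06,0.36,0.06,0.09,-1,-0.08,0.48,0.08,0.12,-1,-0.1,0.6,0.1,0.15,-1,-0.12,0.72,0.12,0.18,-1,-0.14,0.84,0.14,0.21,-1,-0.16,0.92,0.15,0.24,-1,-0.16,1.0,0.16,0.25])

```text
time_s: 8.25
ee_pos: [0.3039, -0.4394, 0.4457]
eef_rot: [3.074, -0.756, -0.551]
force: [0.3, -0.4, 1.5]
grip_width: 0.0941
```

```bash
python3 st.py
```

```text
t 8.25 q [-1.072  0.143  1.661  0.467  0.679  0.81 ] p [ 0.3039 -0.4394  0.4457]
toolz [ 0.548 -0.416 -0.726] tilt deg 43.5 heading -37.2 jaw [-0.562 -0.826  0.049] grasp [ 0.4025 -0.5143  0.3151] F [ 0.3 -0.4  1.5] M [0.22 0.23 0.02] w 0.0941
```

arm_command(plan=[-1,0.02,0.11,0.01,0.04,-1,0.04,0.22,0.02,0.08,-1,0.06,0.33,0.04,0.12,-1,0.08,0.44,0.05,0.16,-1,0.1,0.55,0.06,0.2,-1,0.12,0.66,0.07,0.24,-1,0.15,0.77,0.08,0.28,-1,0.17,0.88,0.1,0.32,-1,0.19,0.96,0.1,0.32,-1,0.19,0.96,0.1,0.32])

```text
time_s: 9.25
ee_pos: [0.3809, -0.0545, 0.486]
eef_rot: [3.075, -0.757, 0.121]
force: [-0.2, -0.2, -0.5]
grip_width: 0.0937
```

```bash
python3 st.py; python3 - <<'E'
from h import *
im=vision.camera("wrist");W=P("wrist");cv2.imwrite("pics/w1.png",im)
for n in ["hook","hook_end","open_unit_top","ladder_edge","lamp_eye","lamp_stem"]:
    r=vision.pinpoint(n,"wrist");print(n,[(np.round(x["at"],1).tolist(),round(x["confidence"],2)) for x in r[:3]])
for n,X in dict(hook=[.6013,-.0255,.32],he=[.5648,-.0191,.331],unit=[.7743,.0709,.054]).items(): print(n,proj(W,X))
np.savez("w1.npz",K=W[0],R=W[1],t=W[2])
E
```

```text
t 9.25 q [-0.275 -0.25   1.942  0.307  0.737  1.049] p [ 0.3809 -0.0545  0.486 ]
toolz [ 0.688  0.017 -0.725] tilt deg 43.5 heading 1.4 jaw [ 0.075 -0.996  0.048] grasp [ 0.5048 -0.0515  0.3554] F [-0.2 -0.2 -0.5] M [0.05 0.3  0.01] w 0.0937
hook [([151.7, 249.7], 0.6)]
hook_end [([184.8, 249.2], 0.59)]
open_unit_top [([163.7, 218.6], 0.72)]
ladder_edge []
lamp_eye [([247.8, 5.0], 0.82)]
lamp_stem [([296.1, 45.2], 0.72)]
hook [161.2617598  252.51331311]
he [192.4352673  237.81519664]
unit [163.72440793 215.51516853]
```

View pics/w1.png

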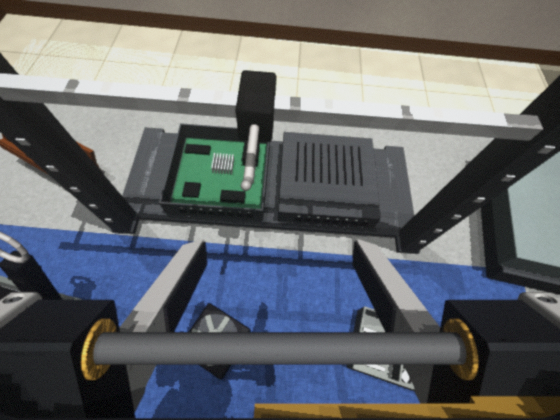

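The wrist view shows the hook rod from its end at about (185,248) up to the black block at about (110,256). The open unit is at (165,217) and the lamp's ring is at the left edge.

```bash
python3 - <<'E'
from h import *
PS,PT,W=P("scene"),P("top"),P("wrist")
def t3(n,s,t,w):
    for v in ([(PS,s),(PT,t)],[(PS,s),(W,w)],[(PT,t),(W,w)],[(PS,s),(PT,t),(W,w)]):
        X=tri(v);print(n,np.round(X,4),[np.round(proj(p,X)-q,1).tolist() for p,q in v])
t3("end",(170.8,232.4),(226.4,342.2),(184.8,248.2))
t3("hook",(184.2,227.2),(215.8,342.1),(151.7,249.7))
t3("unit",(274.7,249.7),(178.4,306.2),(163.7,218.6))
E
python3 - <<'E'
import cv2
im=cv2.imread("pics/w1.png")[60:210,200:320];cv2.imwrite("pics/w1h.png",cv2.resize(im,None,fx=4,fy=4,interpolation=cv2.INTER_CUBIC))
E
```

```text
end [ 0.5648 -0.0191  0.3307] [[0.0, 0.1], [-0.1, 0.1]]
end [ 0.5679 -0.0244  0.3325] [[0.1, -1.8], [2.5, -7.2]]
end [ 0.5685 -0.0241  0.3288] [[-1.3, 1.7], [4.2, -7.1]]
end [ 0.5668 -0.0225  0.3316] [[0.1, -1.1], [-0.8, 1.3], [4.2, -9.8]]
hook [ 0.6013 -0.0255  0.3067] [[0.0, 0.9], [-0.4, 0.8]]
hook [ 0.6108 -0.0247  0.3181] [[0.0, -0.2], [0.3, -0.8]]
hook [ 0.599  -0.0236  0.331 ] [[-0.8, 1.2], [2.4, -4.6]]
hook [ 0.6061 -0.0243  0.3161] [[-0.7, 0.4], [-2.3, 0.7], [6.3, -1.9]]
unit [0.7743 0.0709 0.0691] [[-0.0, -0.2], [0.1, -0.2]]
unit [0.7698 0.0645 0.0565] [[0.2, -1.4], [0.9, -2.5]]
unit [0.7839 0.0667 0.0362] [[-0.5, 0.5], [0.8, -1.0]]
unit [0.7728 0.0665 0.0572] [[1.0, -1.1], [1.2, 0.9], [-0.7, -3.4]]
```

View pics/w1h.png

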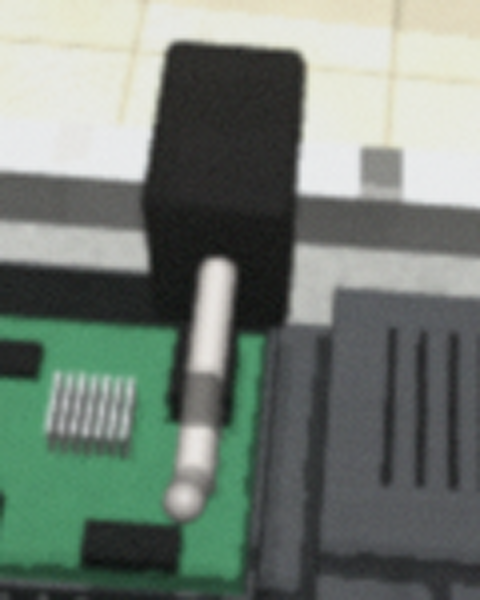

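```bash
python3 - <<'E'
from h import *
PS,PT,W=P("scene"),P("top"),P("wrist")
print("end",atz(W,(184.5,245.8),.331),"bend",atz(W,(177,248.5),.32),"face",atz(W,(125.5,254.5),.32))
# pixel guess of hook end in zooms: top zoom tip (441,253); scene zoom tip (325,227)
T=(130+253/2.7,180+441/2.7);T2=(130+200/2.7,180+436/2.7);S=(90+227/2.7,110+325/2.7)
print("top end",atz(PT,T,.331),"top rod",atz(PT,T2,.32)); print("scene end",atz(PS,S,.331),tri([(PS,S),(PT,T)]))
# unit rim corners wrist
E
python3 - <<'E'
import cv2
im=cv2.imread("pics/w1.png")[110:230,110:400];cv2.imwrite("pics/w1u.png",cv2.resize(im,None,fx=2.7,fy=2.7,interpolation=cv2.INTER_CUBIC))
E
```

```text
end [ 0.57148391 -0.02740919  0.331     ] bend [ 0.5850658  -0.02741182  0.32      ] face [ 0.63833137 -0.02661202  0.32      ]
top end [ 0.572669   -0.02248443  0.331     ] top rod [ 0.63456247 -0.02125273  0.32      ]
scene end [ 0.57945502 -0.0217089   0.331     ] [ 0.57370152 -0.02380668  0.32410532]
```

View pics/w1u.png

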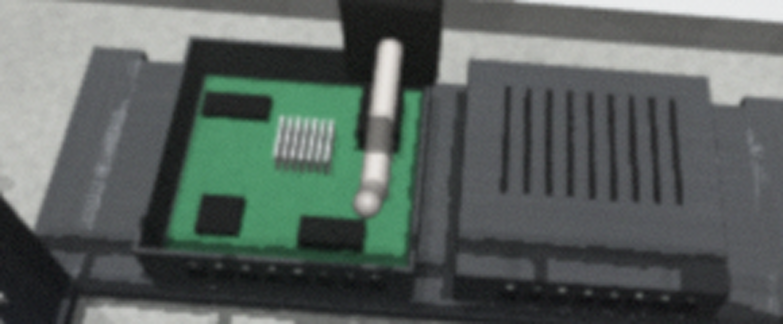

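```bash
python3 - <<'E'
from h import *
W=P("wrist");PT=P("top");PS=P("scene")
g=lambda u,v:(110+v/2.7,110+u/2.7)
a=atz(W,g(137,247),.054);b=atz(W,g(413,265),.054);c=atz(W,g(192,40),.054);print(a,b,c,np.linalg.norm(a-b),(a+b)/2, np.linalg.norm(a-c),np.degrees(np.arctan2(-(a-b)[0],(a-b)[1])))
f=lambda u,v:(130+v/2.7,180+u/2.7)
a=atz(PT,f(275,70),.054);b=atz(PT,f(404,67),.054);print("top back",a,b,(a+b)/2,np.linalg.norm(a-b))
s=lambda u,v:(90+v/2.7,110+u/2.7)
q=[atz(PS,s(*x),.054) for x in [(328,437),(463,458),(439,590),(290,570)]]
print("scene",np.round(q,4), np.mean(q,0))
E
```

```text
[0.68667609 0.14666293 0.054     ] [ 0.69008542 -0.02923353  0.054     ] [0.85788608 0.14810634 0.054     ] 0.17592950070419955 [0.68838076 0.0587147  0.054     ] 0.17121607070846748 1.1104012267928711
top back [0.86558087 0.1561151  0.054     ] [ 0.86411935 -0.02000536  0.054     ] [0.86485011 0.06805487 0.054     ] 0.17612653000233788
scene [[ 0.6943 -0.0171  0.054 ]
 [ 0.6884  0.1593  0.054 ]
 [ 0.8674  0.1711  0.054 ]
 [ 0.88   -0.008   0.054 ]] [0.78250408 0.07632064 0.054     ]
```

arm_command(plan=[-1,0,0.066,0,0,-1,0.08,0.066,-0.03,0,-1,0.15,0.066,-0.06,0,-1,0.212,0.066,-0.083,0,-1,0.212,0.066,-0.083,0,-1,0.212,0.066,-0.083,0])

```text
time_s: 10.2
ee_pos: [0.4655, -0.0316, 0.4517]
eef_rot: [3.076, -0.754, 0.115]
force: [-0.4, -0.0, -0.2]
grip_width: 0.0944
```

```bash
python3 st.py; python3 - <<'E'
from h import *
im=vision.camera("wrist");cv2.imwrite("pics/w2.png",im)
E
```

```text
t 10.2 q [-0.166 -0.024  1.824  0.224  0.606  1.181] p [ 0.4655 -0.0316  0.4517]
toolz [ 0.686  0.014 -0.728] tilt deg 43.3 heading 1.1 jaw [ 0.07  -0.996  0.048] grasp [ 0.589  -0.0291  0.3207] F [-0.4 -0.  -0.2] M [-0.02  0.3  -0.05] w 0.0944
```

View pics/w2.png

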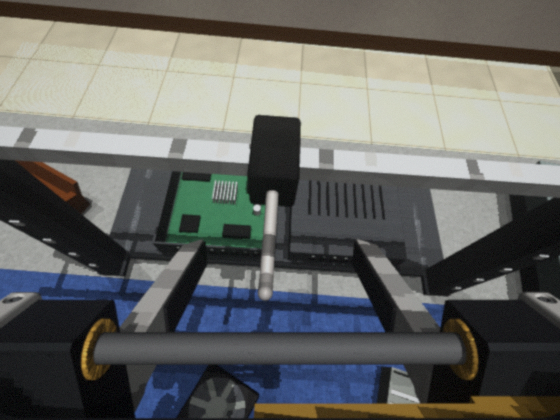

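```bash
python3 - <<'E'
from h import *
from scipy.spatial.transform import Rotation as Ro
W=P("wrist");o=sensors.get_obs();R=Ro.from_euler('xyz',o["eef_rot"]).as_matrix();p=np.array(o["ee_pos"])
print("grasp px",proj(W,p+.18*R[:,2]),"tip",proj(W,p+.199*R[:,2]))
for X in [[.572,-.025,.331],[.583,-.025,.32],[.607,-.025,.32],[.637,-.025,.32]]: print(X,proj(W,X))
E=np.load("w1.npz");W1=(E["K"],E["R"],E["t"])
print("end tri",tri([(W1,(184.5,245.8)),(W,(293,264.5))]),tri([(W1,(125.5,254.5)),(W,(192,271.5))]))
E
```

```text
grasp px [267.41816139 279.27639526] tip [253.26206661 279.26254773]
[0.572, -0.025, 0.331] [292.95363774 270.34165671]
[0.583, -0.025, 0.32] [277.2530193 271.51116  ]
[0.607, -0.025, 0.32] [238.15353239 274.69162762]
[0.637, -0.025, 0.32] [195.22272786 278.18374592]
end tri [ 0.57225513 -0.02296413  0.3301364 ] [ 0.64141752 -0.02147915  0.31681179]
```

arm_command(plan=[0,0,0.017,0,0,0.5,0,0.017,0,0,1,0,0.017,0,0,1,0,0.017,0,0,1,0,0.017,0,0,1,0,0.017,0,0,1,0,0.017,0,0,1,0,0.017,0,0], newtons=20)

```text
time_s: 11.05
ee_pos: [0.4655, -0.0242, 0.4521]
eef_rot: [3.076, -0.755, 0.116]
force: [0.4, 0.5, 0.1]
grip_width: 0.0339
```

```bash
python3 st.py
```

```text
t 11.05 q [-0.148 -0.026  1.825  0.205  0.602  1.208] p [ 0.4655 -0.0242  0.4521]
toolz [ 0.687  0.014 -0.727] tilt deg 43.4 heading 1.2 jaw [ 0.071 -0.996  0.048] grasp [ 0.5891 -0.0217  0.3213] F [0.4 0.5 0.1] M [ 0.    0.3  -0.04] w 0.0339
```

arm_command(plan=[1,0,0,0,0,1,0,0,0,0,1,0,0,0,0,1,0,0,0,0,1,0,0,0,0])

```text
time_s: 11.55
ee_pos: [0.4655, -0.0241, 0.4521]
eef_rot: [3.076, -0.755, 0.116]
force: [0.6, 1.5, -0.4]
grip_width: 0.0082
```

```bash
python3 st.py;python3 - <<'E'
from h import *
cv2.imwrite("pics/w3.png",vision.camera("wrist")[140:380,140:420])
E
```

```text
t 11.55 q [-0.148 -0.026  1.825  0.205  0.602  1.208] p [ 0.4655 -0.0241  0.4521]
toolz [ 0.687  0.014 -0.727] tilt deg 43.4 heading 1.2 jaw [ 0.071 -0.996  0.048] grasp [ 0.5891 -0.0216  0.3213] F [ 0.6  1.5 -0.4] M [ 0.03  0.27 -0.31] w 0.0082
```

View pics/w3.png

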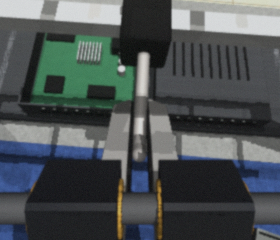

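The rod is pinched, with an opening of 8.2 mm. Now I'll slide it about 86 mm towards +y.

arm_command(plan=[1,0,0.02,0,0,1,-0.001,0.045,0,0,1,-0.001,0.07,0,0,1,-0.002,0.095,0,0,1,-0.003,0.12,0,0,1,-0.003,0.145,0,0,1,-0.004,0.17,0,0,1,-0.004,0.195,0,0,1,-0.004,0.21,0,0,1,-0.004,0.215,0,0,1,-0.004,0.215,0,0])

```text
time_s: 12.7
ee_pos: [0.4639, 0.062, 0.4521]
eef_rot: [3.076, -0.755, 0.117]
force: [-0.2, 3.5, 0.4]
grip_width: 0.0078
```

```bash
python3 st.py;python3 - <<'E'
from h import *
for c in ("wrist","top","scene"): 
    im=vision.camera(c);cv2.imwrite(f"pics/{c}4.png",im)
    for n in ("hook","hook_end","open_unit_top"):
        r=vision.pinpoint(n,c);print(c,n,[(np.round(x["at"],1).tolist(),round(x["confidence"],2)) for x in r[:3]])
    if c=="top": z=im[130:250,180:470]
    elif c=="scene": z=im[130:310,110:370]
    else: z=im[130:320,130:410]
    cv2.imwrite(f"pics/{c}4z.png",cv2.resize(z,None,fx=2.7,fy=2.7,interpolation=cv2.INTER_CUBIC))
E
```

```text
t 12.7 q [ 0.058 -0.021  1.82  -0.046  0.586  1.567] p [0.4639 0.062  0.4521]
toolz [ 0.687  0.015 -0.727] tilt deg 43.4 heading 1.2 jaw [ 0.072 -0.996  0.047] grasp [0.5875 0.0647 0.3213] F [-0.2  3.5  0.4] M [ 0.32  0.3  -0.1 ] w 0.0078
wrist hook [([238.3, 279.6], 0.78)]
wrist hook_end [([292.8, 279.9], 0.74)]
wrist open_unit_top [([202.7, 276.3], 0.63), ([344.0, 70.8], 0.46)]
top hook [([212.7, 310.4], 0.59), ([256.8, 246.8], 0.32)]
top hook_end [([229.1, 316.3], 0.48), ([179.6, 309.3], 0.32)]
top open_unit_top [([176.1, 308.1], 0.77)]
scene hook [([186.2, 258.4], 0.8)]
scene hook_end [([178.2, 257.1], 0.77)]
scene open_unit_top [([276.5, 249.4], 0.76)]
```

View pics/wrist4z.png

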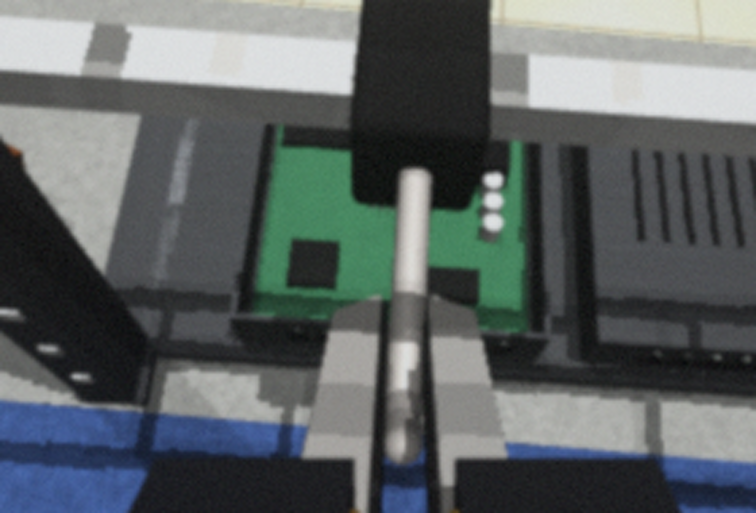

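View pics/scene4z.png

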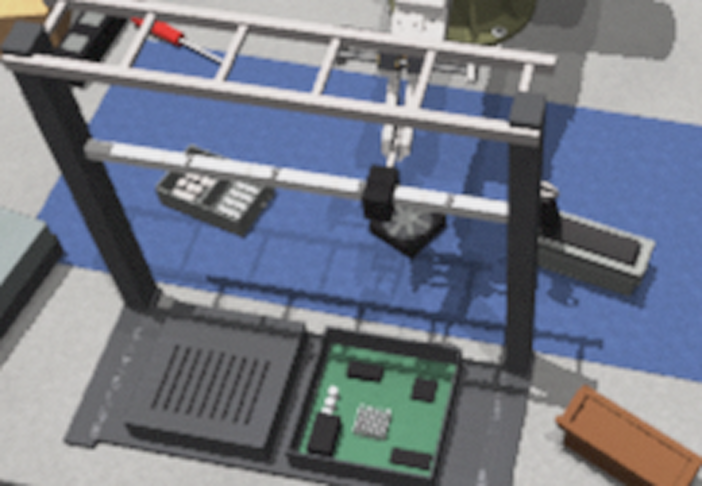

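View pics/top4z.png

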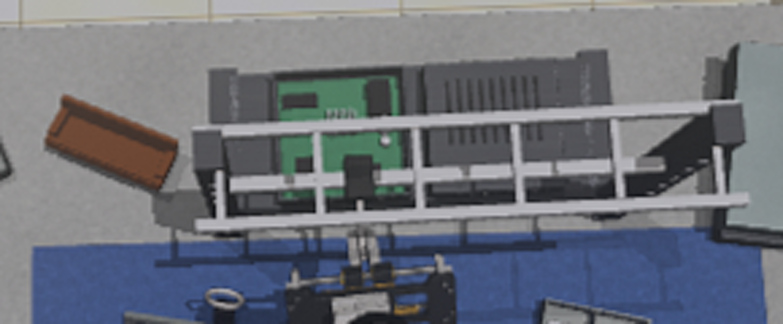

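The wrist view shows the rod from (402,440) to (415,172) in the crop, with the unit's front rim running from (236,318) to (546,328). The rod looks close to the middle. I'll put numbers on it.

```bash
python3 - <<'E'
from h import *
W=P("wrist");PT=P("top");PS=P("scene")
g=lambda u,v:(130+v/2.7,130+u/2.7)
ex=np.array([1,.021,0]);ey=np.array([-.021,1,0])
lat=lambda X:round(float(ey@X),4)
print("wrist rod face",lat(atz(W,g(415,178),.32)),"end",lat(atz(W,g(402,442),.331)),"rim L/R",lat(atz(W,g(236,318),.054)),lat(atz(W,g(546,328),.054)))
f=lambda u,v:(130+v/2.7,180+u/2.7)
print("top block L/R",lat(atz(PT,f(344,155),.34)),lat(atz(PT,f(374,155),.34)),"unit",lat(atz(PT,f(275,70),.054)),lat(atz(PT,f(404,67),.054)))
s=lambda u,v:(130+v/2.7,110+u/2.7)
q=[atz(PS,s(*x),.054) for x in [(328,329),(463,350),(439,482),(290,462)]]
print("scene unit",[lat(x) for x in q])
# block in scene: back-face? rear face lower corners
for z in (.30,.34): print([lat(atz(PS,s(*x),z)) for x in ([(365,208),(393,215)] if z==.3 else [(370,170),(400,172)])])
U=[tri([(PS,(276.5,249.4)),(PT,(176.1,308.1))]),tri([(PS,(276.5,249.4)),(W,(202.7,276.3))])]
print([ (np.round(x,3),lat(x)) for x in U])
E
```

```text
wrist rod face 0.0514 end 0.0519 rim L/R 0.1372 -0.0363
top block L/R 0.0674 0.0338 unit 0.1379 -0.0382
scene unit [-0.0316, 0.1448, 0.1529, -0.0265]
[0.0347, 0.0677]
[0.0382, 0.0712]
[(array([0.781, 0.068, 0.069]), 0.0512), (array([0.771, 0.069, 0.05 ]), 0.0525)]
```

Measured within each single view, the rod is at 0.0515 m and the unit's middle at 0.0505 m (wrist). From the top they are 0.0506 and 0.0499 m. The hook is aligned. I'll release it, retreat and go look at the lamp.

arm_command(plan=[0.7,0,0,0,0,0.4,0,0,0,0,0.1,0,0,0,0,-0.2,0,0,0,0,-0.6,0,0,0,0,-1,-0.05,0,0.055,0,-1,-0.11,0,0.12,0,-1,-0.17,0,0.18,0,-1,-0.21,0.08,0.1,0,-1,-0.25,0.16,0,0,-1,-0.3,0.22,-0.1,0,-1,-0.35,0.28,-0.2,0,-1,-0.37,0.34,-0.255,0,-1,-0.37,0.34,-0.255,0,-1,-0.37,0.34,-0.255,0])

```text
time_s: 14.8
ee_pos: [0.3159, 0.1982, 0.3502]
eef_rot: [3.077, -0.754, 0.116]
force: [0.9, 0.3, -0.4]
grip_width: 0.0941
```

```bash
python3 st.py;python3 - <<'E'
from h import *
im=vision.camera("wrist");cv2.imwrite("pics/w5.png",im);W=P("wrist");np.savez("w5.npz",K=W[0],R=W[1],t=W[2])
for n in ("lamp_eye","lamp_stem","lamp_bar","dock"):
    r=vision.pinpoint(n,"wrist");print(n,[(np.round(x["at"],1).tolist(),round(x["confidence"],2)) for x in r[:3]])
E
```

```text
t 14.8 q [ 0.525 -0.118  2.162 -0.725  0.523  2.539] p [0.3159 0.1982 0.3502]
toolz [ 0.686  0.015 -0.727] tilt deg 43.3 heading 1.2 jaw [ 0.071 -0.996  0.047] grasp [0.4394 0.2008 0.2193] F [ 0.9  0.3 -0.4] M [0.02 0.29 0.01] w 0.0941
lamp_eye []
lamp_stem [([222.3, 250.0], 0.87)]
lamp_bar [([251.5, 201.3], 0.58)]
dock [([117.2, 204.4], 0.82), ([283.5, 245.7], 0.59)]
```

View pics/w5.png

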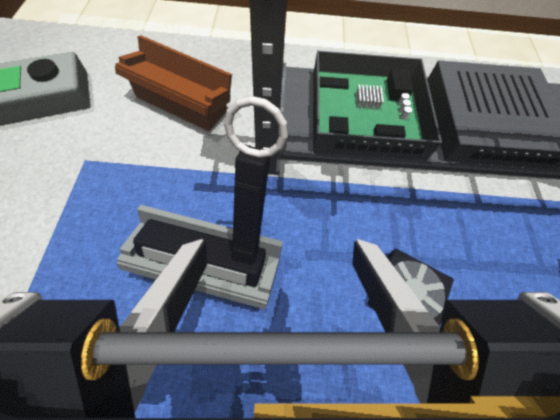

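The wrist view shows the lamp's ring at (127,257), its stem from (160,252) down to (255,247), and the grey cradle around it. One brown look-alike is at (80,180). Joint 6 is close to its limit (2.54 of 2.55), so I'll measure the lamp's yaw and model the kinematics.

```bash
python3 - <<'E'
from h import *
im=cv2.imread("pics/w5.png")[190:320,100:300];cv2.imwrite("pics/w5z.png",cv2.resize(im,None,fx=4,fy=4,interpolation=cv2.INTER_CUBIC))
PS,PT,W=P("scene"),P("top"),P("wrist")
print("eye",tri([(PT,(240.4,262.2)),(W,(127,256.5))]),tri([(PT,(240.4,262.2)),(W,(127,256.5)),(PS,(200.5,310.5))]))
from scipy.spatial.transform import Rotation as Ro
o=sensors.get_obs();R=Ro.from_euler('xyz',o["eef_rot"]).as_matrix();q=o["qpos"]
Y=lambda a:Ro.from_euler('y',a).as_matrix();Z=lambda a:Ro.from_euler('z',a).as_matrix()
for s in(1,-1):
  for s6 in (1,-1):
    M=Z(q[0])@Y(q[1]+q[2])@Z(s*q[3])@Y(q[4])@Z(s6*q[5]);print(s,s6,np.round(M.T@R,3).tolist())
E
```

```text
eye [0.53963841 0.22543543 0.223914  ] [0.54220612 0.22634786 0.2185305 ]
1 1 [[0.0, -1.0, 0.0], [1.0, -0.0, 0.0], [-0.0, 0.0, 1.0]]
1 -1 [[0.934, -0.358, 0.0], [0.358, 0.934, -0.0], [-0.0, 0.0, 1.0]]
-1 1 [[0.963, -0.267, 0.033], [0.189, 0.758, 0.625], [-0.192, -0.595, 0.78]]
-1 -1 [[0.521, 0.612, 0.595], [-0.832, 0.521, 0.192], [-0.192, -0.595, 0.78]]
```

View pics/w5z.png

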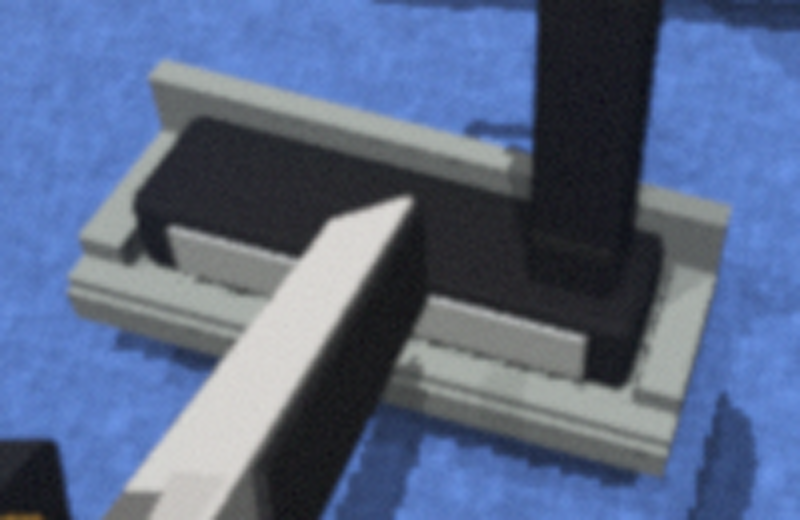

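```bash
python3 - <<'E'
from h import *
W=P("wrist");PT=P("top")
g=lambda u,v:(190+v/4,100+u/4)
f=lambda u,v:(130+v/2.7,180+u/2.7)
def yaw(a,b): d=a-b; return round(np.degrees(np.arctan2(-d[0],d[1])),2),round(float(np.linalg.norm(d)),4)
for n,a,b in [("frontlip",(70,285),(670,445)),("back",(160,65),(730,208)),("bar",(205,120),(530,190)),("strip",(168,228),(585,340))]:
  for z in (.02,.06,.08,.09):
    A,B=atz(W,g(*a),z),atz(W,g(*b),z);print(n,z,yaw(A,B),np.round(A[:2],3),np.round(B[:2],3))
im=cv2.imread("pics/top0.png")[220:290,210:290];cv2.imwrite("pics/t5z.png",cv2.resize(im,None,fx=9,fy=8,interpolation=cv2.INTER_CUBIC))
E
```

```text
frontlip 0.02 (np.float64(-10.12), 0.1907) [0.488 0.393] [0.455 0.205]
frontlip 0.06 (np.float64(-10.12), 0.1703) [0.478 0.373] [0.448 0.205]
frontlip 0.08 (np.float64(-10.12), 0.1601) [0.473 0.363] [0.444 0.205]
frontlip 0.09 (np.float64(-10.12), 0.155) [0.47  0.358] [0.443 0.205]
back 0.02 (np.float64(-10.06), 0.1972) [0.565 0.387] [0.53  0.192]
back 0.06 (np.float64(-10.06), 0.176) [0.546 0.367] [0.515 0.194]
back 0.08 (np.float64(-10.06), 0.1655) [0.537 0.357] [0.508 0.194]
back 0.09 (np.float64(-10.06), 0.1602) [0.532 0.352] [0.504 0.195]
bar 0.02 (np.float64(-7.95), 0.1102) [0.546 0.367] [0.531 0.258]
bar 0.06 (np.float64(-7.95), 0.0984) [0.53  0.349] [0.516 0.252]
bar 0.08 (np.float64(-7.95), 0.0925) [0.521 0.341] [0.509 0.249]
bar 0.09 (np.float64(-7.95), 0.0896) [0.517 0.336] [0.505 0.248]
strip 0.02 (np.float64(-10.48), 0.1368) [0.509 0.369] [0.484 0.234]
strip 0.06 (np.float64(-10.48), 0.1222) [0.496 0.351] [0.474 0.231]
strip 0.08 (np.float64(-10.48), 0.1149) [0.49  0.342] [0.469 0.229]
strip 0.09 (np.float64(-10.48), 0.1112) [0.487 0.338] [0.466 0.229]
```

View pics/t5z.png

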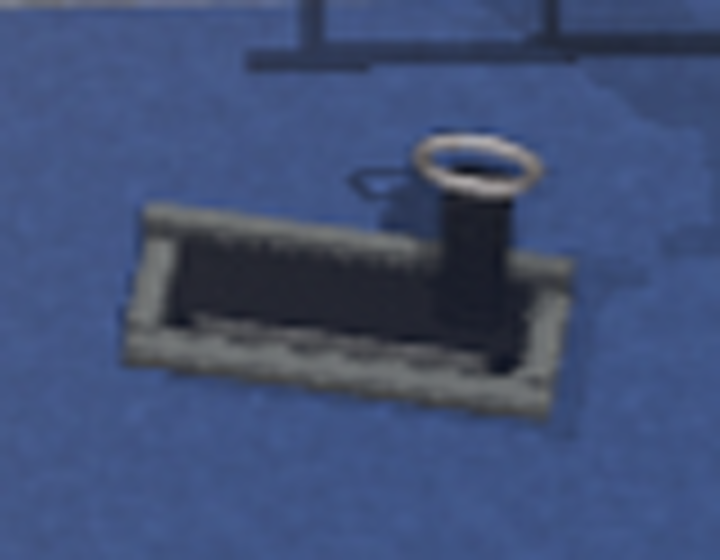

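```bash
cat > kin.py <<'E'
import numpy as np
from scipy.spatial.transform import Rotation as Ro
from scipy.optimize import least_squares
Y=lambda a:Ro.from_euler('y',a).as_matrix();Z=lambda a:Ro.from_euler('z',a).as_matrix()
data=[([-1.181,.3,1.522,0,1.321,-.067],[.243,-.494,.404]),([-1.174,1.13,.235,.001,1.745,-.059],[.356,-.753,.382]),
([-1.1528,.9415,.5704,.0009,1.5974,-.04],[.356,-.7111,.385]),([-1.159,1.184,.235,-.029,1.689,1.521],[.3692,-.7595,.3372]),
([-1.17,1.157,.235,-.022,1.566,1.511],[.3638,-.7679,.3614]),([-1.187,1.145,.236,.007,1.084,1.488],[.3635,-.8003,.3856]),
([-1.072,.143,1.661,.467,.679,.81],[.3039,-.4394,.4457]),([-.275,-.25,1.942,.307,.737,1.049],[.3809,-.0545,.486]),
([-.166,-.024,1.824,.224,.606,1.181],[.4655,-.0316,.4517]),([.058,-.021,1.82,-.046,.586,1.567],[.4639,.062,.4521]),([.525,-.118,2.162,-.725,.523,2.539],[.3159,.1982,.3502])]
def fk(q,k):
    a1,d1,L2,e,L3,d6=k
    A=Z(q[0]);B=A@Y(q[1]);C=A@Y(q[1]+q[2]);D=C@Z(q[3])@Y(q[4])
    p=A@[a1,0,d1]+B@[0,0,L2]+C@[e,0,L3]+D@[0,0,d6]
    return p,D@Z(q[5]+np.pi/2)
r=least_squares(lambda k:np.concatenate([fk(np.array(q),k)[0]-p for q,p in data]),[0,.3,.4,0,.4,.1])
k=r.x
lo=np.array([-3.03,-.79,.23,-1.04,0,-2.55]);hi=np.array([3.03,2.21,2.52,4.18,3.07,2.55])
def ik(p,R,q0,clip=True):
    f=lambda q:np.concatenate([(fk(q,k)[0]-p)*5,Ro.from_matrix(fk(q,k)[1].T@R).as_rotvec()])
    big=10
    return least_squares(f,np.clip(q0,lo+1e-3,hi-1e-3) if clip else q0,bounds=(lo,hi) if clip else (-big,big))
E
python3 - <<'E'
from kin import *
print(np.round(k,4),r.cost**.5)
q0=np.array([.525,-.118,2.162,-.725,.523,2.539])
p0,R0=fk(q0,k)
G=np.array([.515,.226,.13])
for tilt in (43.4,38,30,20,10):
  # tool: x up-forward,z fwd-down, jaw yaw psi exactly horizontal
  for psi in (-10,-5,4):
    h=np.radians(psi);t=np.radians(tilt)
    z=Z(h)@[np.sin(t),0,-np.cos(t)];y=Z(h)@[0,-1,0];x=np.cross(y,z);R=np.column_stack([x,y,z])
    s=ik(G-.18*z,R,q0,False);print(tilt,psi,np.round(s.x,2),"err",round(s.cost,6))
    
E
```

```text
[-0.0137  0.2219  0.4287  0.0372  0.4563  0.0796] 0.08607916219084034
43.4 -10 [ 0.65  0.26  2.   -1.08  0.61  3.23] err 0.0
43.4 -5 [ 0.62  0.24  2.03 -1.1   0.52  3.17] err 0.0
43.4 4 [ 0.56  0.21  2.07 -1.1   0.37  3.02] err 0.0
38 -10 [ 0.62  0.26  1.96 -0.86  0.61  3.01] err 0.0
38 -5 [ 0.59  0.24  1.98 -0.85  0.54  2.91] err 0.0
38 4 [ 0.54  0.21  2.01 -0.76  0.42  2.67] err 0.0
30 -10 [ 0.57  0.26  1.89 -0.57  0.67  2.71] err 0.0
30 -5 [ 0.55  0.25  1.9  -0.54  0.62  2.59] err 0.0
30 4 [ 0.51  0.23  1.93 -0.43  0.54  2.33] err 0.0
20 -10 [ 0.51  0.3   1.79 -0.31  0.8   2.45] err 0.0
20 -5 [ 0.5   0.29  1.8  -0.27  0.78  2.33] err 0.0
20 4 [ 0.48  0.28  1.82 -0.2   0.73  2.11] err 0.0
10 -10 [ 0.46  0.35  1.68 -0.13  0.97  2.27] err 0.0
10 -5 [ 0.45  0.35  1.69 -0.11  0.96  2.17] err 0.0
10 4 [ 0.44  0.34  1.7  -0.08  0.94  1.98] err 0.0
```

At this tilt joint 6 won't allow the lamp's yaw of -10°. I'll redo the tilt with the hand turned half round, which puts joint 6 near 0. Going back to the free area while turning.

arm_command(plan=[-1,-0.02,-0.05,0.1,0.04,-1,-0.04,-0.15,0.18,0.09,-1,-0.04,-0.27,0.24,0.14,-1,-0.04,-0.39,0.3,0.19,-1,-0.04,-0.51,0.33,0.25,-1,-0.04,-0.63,0.33,0.31,-1,-0.04,-0.75,0.33,0.37,-1,-0.04,-0.87,0.33,0.43,-1,-0.04,-0.97,0.33,0.48,-1,-0.04,-0.97,0.33,0.48])

```text
time_s: 16.05
ee_pos: [0.3067, -0.0163, 0.4487]
eef_rot: [3.095, -0.698, 0.741]
force: [-0.1, 0.6, -0.4]
grip_width: 0.0937
```

```bash
python3 st.py
```

```text
t 16.05 q [-0.298 -0.397  2.122  0.648  1.072  0.331] p [ 0.3067 -0.0163  0.4487]
toolz [ 0.505  0.399 -0.765] tilt deg 40.1 heading 38.3 jaw [ 0.652 -0.757  0.035] grasp [0.3976 0.0556 0.311 ] F [-0.1  0.6 -0.4] M [-0.15  0.28  0.02] w 0.0937
```

arm_command(plan=[-1,0,-0.11,0,0.04,-1,0,-0.22,0,0.08,-1,0.01,-0.33,0,0.12,-1,0.02,-0.44,0,0.16,-1,0.03,-0.55,0,0.2,-1,0.04,-0.66,0,0.24,-1,0.05,-0.77,0,0.28,-1,0.06,-0.88,0,0.32,-1,0.06,-0.98,0,0.36,-1,0.06,-0.98,0,0.4,-1,0.06,-0.98,0,0.42])

```text
time_s: 17.15
ee_pos: [0.3306, -0.4086, 0.4475]
eef_rot: [3.097, -0.695, 1.616]
force: [0.3, 0.3, -0.3]
grip_width: 0.0941
```

```bash
python3 st.py
```

```text
t 17.15 q [-1.009  0.307  1.451  0.394  1.963 -0.995] p [ 0.3306 -0.4086  0.4475]
toolz [ 0.015  0.641 -0.767] tilt deg 39.9 heading 88.7 jaw [0.999 0.017 0.034] grasp [ 0.3333 -0.2932  0.3094] F [ 0.3  0.3 -0.3] M [-0.26 -0.05 -0.06] w 0.0941
```

arm_command(plan=[-1,0.01,-0.12,-0.02,0.04,-1,0.02,-0.24,-0.04,0.08,-1,0.03,-0.36,-0.06,0.12,-1,0.04,-0.48,-0.08,0.16,-1,0.05,-0.6,-0.1,0.206,-1,0.06,-0.72,-0.12,0.206,-1,0.08,-0.84,-0.14,0.206,-1,0.08,-0.95,-0.15,0.206,-1,0.08,-0.95,-0.15,0.206])

```text
time_s: 18.05
ee_pos: [0.3343, -0.7185, 0.3707]
eef_rot: [3.097, -0.686, 2.045]
force: [-0.3, -0.4, -2.3]
grip_width: 0.0944
```

```bash
python3 st.py
```

```text
t 18.05 q [-1.181  1.161  0.24  -0.013  2.428 -1.646] p [ 0.3343 -0.7185  0.3707]
toolz [-0.249  0.583 -0.773] tilt deg 39.4 heading 113.1 jaw [0.902 0.431 0.035] grasp [ 0.2894 -0.6135  0.2315] F [-0.3 -0.4 -2.3] M [-0.3  -0.21 -0.02] w 0.0944
```

arm_command(plan=[-1,0.4,-0.9,0.1,0])

```text
time_s: 18.15
ee_pos: [0.3343, -0.7198, 0.3733]
eef_rot: [3.099, -0.654, 2.042]
force: [-0.1, -0.6, 1.1]
grip_width: 0.0943
```

arm_command(plan=[-1,0.4,-0.9,0.1,0])

```text
time_s: 18.25
ee_pos: [0.3358, -0.7207, 0.3725]
eef_rot: [3.101, -0.629, 2.043]
force: [0.4, -0.1, 0.3]
grip_width: 0.0938
```

```bash
python3 st.py
```

```text
t 18.25 q [-1.18   1.158  0.235 -0.01   2.378 -1.644] p [ 0.3358 -0.7207  0.3725]
toolz [-0.231  0.542 -0.808] tilt deg 36.1 heading 113.1 jaw [0.901 0.433 0.033] grasp [ 0.2943 -0.6231  0.227 ] F [ 0.4 -0.1  0.3] M [-0.25 -0.2   0.06] w 0.0938
```

arm_command(plan=[-1,0.4,-0.9,0,0])

```text
time_s: 18.35
ee_pos: [0.3369, -0.7234, 0.3648]
eef_rot: [3.102, -0.607, 2.043]
force: [0.0, -0.3, 0.1]
grip_width: 0.0939
```

arm_command(plan=[-1,0.4,-0.9,0,0])

```text
time_s: 18.45
ee_pos: [0.3376, -0.7265, 0.3556]
eef_rot: [3.103, -0.587, 2.042]
force: [0.4, -0.3, -0.2]
grip_width: 0.0942
```

arm_command(plan=[-1,0.4,-0.9,0,0])

```text
time_s: 18.55
ee_pos: [0.338, -0.7296, 0.3471]
eef_rot: [3.103, -0.566, 2.041]
force: [-0.2, 0.0, -0.5]
grip_width: 0.094
```

arm_command(plan=[-1,0.4,-0.9,0,0])

```text
time_s: 18.65
ee_pos: [0.3384, -0.7326, 0.3394]
eef_rot: [3.104, -0.544, 2.039]
force: [-0.2, -0.5, 0.5]
grip_width: 0.0941
```

arm_command(plan=[-1,0.4,-0.9,0,0])

```text
time_s: 18.75
ee_pos: [0.3388, -0.7353, 0.3325]
eef_rot: [3.105, -0.521, 2.038]
force: [-0.4, 0.1, 0.8]
grip_width: 0.0939
```

arm_command(plan=[-1,0.4,-0.9,0.1,0])

```text
time_s: 18.85
ee_pos: [0.339, -0.7372, 0.3299]
eef_rot: [3.106, -0.498, 2.037]
force: [-0.4, -0.1, -0.4]
grip_width: 0.0939
```

arm_command(plan=[-1,0.4,-0.9,0.1,0])

```text
time_s: 18.95
ee_pos: [0.339, -0.7389, 0.3291]
eef_rot: [3.107, -0.473, 2.036]
force: [0.9, 0.3, 0.1]
grip_width: 0.094
```

arm_command(plan=[-1,0.4,-0.9,0.1,0])

```text
time_s: 19.05
ee_pos: [0.3392, -0.7408, 0.3276]
eef_rot: [3.108, -0.447, 2.035]
force: [-0.2, 0.7, 0.8]
grip_width: 0.0941
```

arm_command(plan=[-1,0.4,-0.9,0.1,0])

```text
time_s: 19.15
ee_pos: [0.3395, -0.7426, 0.3258]
eef_rot: [3.109, -0.422, 2.034]
force: [-0.2, -0.2, -0.0]
grip_width: 0.0939
```

arm_command(plan=[-1,0.4,-0.9,0.1,0])

```text
time_s: 19.25
ee_pos: [0.3398, -0.7446, 0.3238]
eef_rot: [3.11, -0.397, 2.033]
force: [-0.3, -0.5, -0.1]
grip_width: 0.0938
```

arm_command(plan=[-1,0.4,-0.9,0.2,0])

```text
time_s: 19.35
ee_pos: [0.3398, -0.7457, 0.3259]
eef_rot: [3.11, -0.372, 2.033]
force: [-0.6, -0.4, -0.8]
grip_width: 0.094
```

arm_command(plan=[-1,0.4,-0.9,0.2,0])

```text
time_s: 19.45
ee_pos: [0.3399, -0.7468, 0.3295]
eef_rot: [3.111, -0.344, 2.032]
force: [0.3, 0.2, 0.2]
grip_width: 0.0939
```

arm_command(plan=[-1,0.4,-0.9,0.2,0])

```text
time_s: 19.55
ee_pos: [0.34, -0.748, 0.3323]
eef_rot: [3.112, -0.317, 2.031]
force: [-0.4, 0.2, -0.7]
grip_width: 0.0937
```

arm_command(plan=[-1,0.4,-0.9,0.2,0])

```text
time_s: 19.65
ee_pos: [0.3402, -0.7493, 0.3344]
eef_rot: [3.113, -0.29, 2.03]
force: [0.0, -0.5, -0.3]
grip_width: 0.0944
```

arm_command(plan=[-1,0.4,-0.9,0.2,0])

```text
time_s: 19.75
ee_pos: [0.3404, -0.7507, 0.3361]
eef_rot: [3.114, -0.263, 2.029]
force: [0.7, -0.9, -0.1]
grip_width: 0.0937
```

arm_command(plan=[-1,0.4,-0.9,0.2,0])

```text
time_s: 19.85
ee_pos: [0.3407, -0.7521, 0.3378]
eef_rot: [3.115, -0.236, 2.028]
force: [-0.6, 0.2, -0.1]
grip_width: 0.0937
```

arm_command(plan=[-1,0.4,-0.9,0.2,0])

```text
time_s: 19.95
ee_pos: [0.3411, -0.7536, 0.3392]
eef_rot: [3.116, -0.208, 2.028]
force: [0.2, -0.3, -0.2]
grip_width: 0.0941
```

arm_command(plan=[-1,0.4,-0.9,0.2,0])

```text
time_s: 20.05
ee_pos: [0.3415, -0.7552, 0.3406]
eef_rot: [3.117, -0.18, 2.027]
force: [-0.4, -0.4, -0.4]
grip_width: 0.0937
```

```bash
python3 st.py
```

```text
t 20.05 q [-1.191  1.181  0.236  0.012  1.907 -1.642] p [ 0.3415 -0.7552  0.3406]
toolz [-0.056  0.172 -0.984] tilt deg 10.4 heading 108.2 jaw [0.899 0.436 0.025] grasp [ 0.3313 -0.7242  0.1635] F [-0.4 -0.4 -0.4] M [-0.14 -0.24  0.07] w 0.0937
```

arm_command(plan=[-1,0.38,-0.9,0.3,0])

```text
time_s: 20.15
ee_pos: [0.3408, -0.7562, 0.3455]
eef_rot: [3.117, -0.153, 2.026]
force: [-0.8, 0.3, 0.7]
grip_width: 0.0941
```

arm_command(plan=[-1,0.38,-0.9,0.3,0])

```text
time_s: 20.25
ee_pos: [0.34, -0.7571, 0.3519]
eef_rot: [3.118, -0.124, 2.026]
force: [0.1, -0.7, 0.1]
grip_width: 0.0941
```

arm_command(plan=[-1,0.38,-0.9,0.3,0])

```text
time_s: 20.35
ee_pos: [0.3393, -0.7582, 0.3572]
eef_rot: [3.119, -0.095, 2.025]
force: [-0.0, 1.2, -0.3]
grip_width: 0.0939
```

arm_command(plan=[-1,0.38,-0.9,0.3,0])

```text
time_s: 20.45
ee_pos: [0.3388, -0.7594, 0.3617]
eef_rot: [3.12, -0.066, 2.024]
force: [0.2, 0.9, -0.4]
grip_width: 0.0942
```

arm_command(plan=[-1,0.38,-0.9,0.3,0])

```text
time_s: 20.55
ee_pos: [0.3384, -0.7606, 0.3658]
eef_rot: [3.121, -0.038, 2.024]
force: [1.1, 0.3, -0.5]
grip_width: 0.0938
```

arm_command(plan=[-1,0.38,-0.9,0.3,0])

```text
time_s: 20.65
ee_pos: [0.3381, -0.7619, 0.3695]
eef_rot: [3.122, -0.009, 2.023]
force: [-0.4, 0.1, -0.3]
grip_width: 0.0941
```

arm_command(plan=[-1,0.38,-0.9,0.3,0])

```text
time_s: 20.75
ee_pos: [0.3379, -0.7633, 0.373]
eef_rot: [3.123, 0.02, 2.023]
force: [0.4, 0.4, 0.5]
grip_width: 0.094
```

arm_command(plan=[-1,0.38,-0.9,0.3,0])

```text
time_s: 20.85
ee_pos: [0.3377, -0.7647, 0.3762]
eef_rot: [3.124, 0.049, 2.022]
force: [0.0, -0.4, -0.7]
grip_width: 0.0941
```

arm_command(plan=[-1,0.38,-0.9,0.3,0])

```text
time_s: 20.95
ee_pos: [0.3376, -0.7662, 0.3792]
eef_rot: [3.125, 0.079, 2.021]
force: [-0.6, 0.8, -0.7]
grip_width: 0.0939
```

arm_command(plan=[-1,0.38,-0.9,0.3,0])

```text
time_s: 21.05
ee_pos: [0.3376, -0.7677, 0.3819]
eef_rot: [3.126, 0.108, 2.021]
force: [0.0, -0.2, 0.5]
grip_width: 0.0942
```

arm_command(plan=[-1,0.38,-0.9,0.3,0])

```text
time_s: 21.15
ee_pos: [0.3377, -0.7693, 0.3844]
eef_rot: [3.127, 0.138, 2.021]
force: [0.5, -0.8, -0.4]
grip_width: 0.0936
```

arm_command(plan=[-1,0.38,-0.9,0.3,0])

```text
time_s: 21.25
ee_pos: [0.3378, -0.771, 0.3867]
eef_rot: [3.128, 0.167, 2.02]
force: [-0.0, 0.3, -0.0]
grip_width: 0.094
```

arm_command(plan=[-1,0.38,-0.9,0.3,0])

```text
time_s: 21.35
ee_pos: [0.3379, -0.7727, 0.3886]
eef_rot: [3.129, 0.197, 2.02]
force: [-0.1, -1.0, 0.5]
grip_width: 0.0941
```

arm_command(plan=[-1,0.38,-0.9,0.3,0])

```text
time_s: 21.45
ee_pos: [0.3381, -0.7744, 0.3904]
eef_rot: [3.13, 0.227, 2.019]
force: [0.4, 0.4, 0.8]
grip_width: 0.0939
```

```bash
python3 st.py
```

```text
t 21.45 q [-1.205  1.122  0.236  0.031  1.559 -1.652] p [ 0.3381 -0.7744  0.3904]
toolz [ 0.108 -0.197 -0.974] tilt deg 13.0 heading -61.2 jaw [0.9   0.436 0.012] grasp [ 0.3576 -0.8099  0.215 ] F [0.4 0.4 0.8] M [ 0.14 -0.08 -0.05] w 0.0939
```

arm_command(plan=[-1,0.38,-0.9,0.3,0])

```text
time_s: 21.55
ee_pos: [0.3384, -0.7762, 0.392]
eef_rot: [3.131, 0.256, 2.019]
force: [0.4, 0.9, -0.2]
grip_width: 0.0939
```

arm_command(plan=[-1,0.38,-0.9,0.3,0])

```text
time_s: 21.65
ee_pos: [0.3387, -0.778, 0.3934]
eef_rot: [3.132, 0.286, 2.019]
force: [0.2, 0.5, 0.3]
grip_width: 0.0939
```

arm_command(plan=[-1,0.38,-0.9,0.3,0])

```text
time_s: 21.75
ee_pos: [0.339, -0.7799, 0.3946]
eef_rot: [3.133, 0.316, 2.018]
force: [0.0, -0.7, -0.5]
grip_width: 0.0941
```

arm_command(plan=[-1,0.38,-0.9,0.3,0])

```text
time_s: 21.85
ee_pos: [0.3394, -0.7818, 0.3956]
eef_rot: [3.134, 0.345, 2.018]
force: [-0.2, -0.1, 0.1]
grip_width: 0.094
```

arm_command(plan=[-1,0.38,-0.9,0.3,0])

```text
time_s: 21.95
ee_pos: [0.3399, -0.7838, 0.3965]
eef_rot: [3.135, 0.375, 2.018]
force: [0.7, 0.2, 0.6]
grip_width: 0.094
```

arm_command(plan=[-1,0.38,-0.9,0.3,0])

```text
time_s: 22.05
ee_pos: [0.3403, -0.7857, 0.3972]
eef_rot: [3.136, 0.405, 2.018]
force: [-0.0, -0.3, -0.3]
grip_width: 0.094
```

arm_command(plan=[-1,0.38,-0.9,0.3,0])

```text
time_s: 22.15
ee_pos: [0.3408, -0.7877, 0.3978]
eef_rot: [3.137, 0.434, 2.017]
force: [0.4, -1.1, -0.8]
grip_width: 0.0939
```

arm_command(plan=[-1,0.38,-0.9,0.3,0])

```text
time_s: 22.25
ee_pos: [0.3414, -0.7897, 0.3982]
eef_rot: [3.138, 0.463, 2.017]
force: [0.4, 0.5, 0.3]
grip_width: 0.0942
```

arm_command(plan=[-1,0.38,-0.9,0.3,0])

```text
time_s: 22.35
ee_pos: [0.3419, -0.7916, 0.3986]
eef_rot: [3.139, 0.493, 2.017]
force: [1.1, 0.3, -0.3]
grip_width: 0.094
```

arm_command(plan=[-1,0.38,-0.9,0.3,0])

```text
time_s: 22.45
ee_pos: [0.3425, -0.7936, 0.3988]
eef_rot: [3.14, 0.522, 2.017]
force: [0.1, -0.2, -1.0]
grip_width: 0.0939
```

arm_command(plan=[-1,0.38,-0.9,0.3,0])

```text
time_s: 22.55
ee_pos: [0.343, -0.7956, 0.3989]
eef_rot: [3.142, 0.551, 2.017]
force: [-0.0, 0.1, -0.9]
grip_width: 0.0938
```

arm_command(plan=[-1,0.38,-0.9,0.3,0])

```text
time_s: 22.65
ee_pos: [0.3436, -0.7976, 0.399]
eef_rot: [-3.14, 0.579, 2.017]
force: [-0.2, -0.6, 0.9]
grip_width: 0.094
```

arm_command(plan=[-1,0.38,-0.9,0.3,0])

```text
time_s: 22.75
ee_pos: [0.3442, -0.7995, 0.399]
eef_rot: [-3.139, 0.608, 2.017]
force: [-0.2, -0.2, 0.2]
grip_width: 0.0939
```

arm_command(plan=[-1,0.38,-0.9,0.3,0])

```text
time_s: 22.85
ee_pos: [0.3448, -0.8014, 0.3988]
eef_rot: [-3.138, 0.636, 2.017]
force: [-1.4, -1.0, 0.2]
grip_width: 0.0945
```

```bash
python3 st.py
```

```text
t 22.85 q [-1.21   1.126  0.236  0.052  1.145 -1.662] p [ 0.3448 -0.8014  0.3988]
toolz [ 0.253 -0.537 -0.804] tilt deg 36.4 heading -64.8 jaw [ 0.903  0.43  -0.003] grasp [ 0.3904 -0.8982  0.254 ] F [-1.4 -1.   0.2] M [0.23 0.01 0.02] w 0.0945
```

arm_command(plan=[-1,-0.02,0.12,0.02,0.02,-1,-0.03,0.24,0.04,0.04,-1,-0.04,0.36,0.06,0.07,-1,-0.05,0.48,0.08,0.1,-1,-0.07,0.6,0.1,0.13,-1,-0.08,0.72,0.12,0.16,-1,-0.1,0.84,0.13,0.19,-1,-0.11,0.95,0.13,0.2,-1,-0.11,1.0,0.13,0.2])

```text
time_s: 23.75
ee_pos: [0.3027, -0.4284, 0.4497]
eef_rot: [-3.137, 0.636, 2.437]
force: [1.4, -0.4, 1.1]
grip_width: 0.0942
```

arm_command(plan=[-1,0,0.11,0,0.03,-1,0.01,0.22,0,0.06,-1,0.01,0.33,0,0.09,-1,0.02,0.44,0.01,0.12,-1,0.02,0.55,0.01,0.15,-1,0.03,0.66,0.02,0.18,-1,0.03,0.77,0.02,0.21,-1,0.04,0.88,0.03,0.24,-1,0.05,0.98,0.03,0.257,-1,0.05,0.98,0.03,0.257])

```text
time_s: 24.75
ee_pos: [0.3231, -0.0348, 0.4619]
eef_rot: [-3.138, 0.637, 2.982]
force: [0.2, -0.6, -0.7]
grip_width: 0.094
```

```bash
python3 st.py
```

```text
t 24.75 q [-0.228 -0.384  2.077  0.052  0.813 -1.662] p [ 0.3231 -0.0348  0.4619]
toolz [ 0.587 -0.097 -0.804] tilt deg 36.5 heading -9.4 jaw [ 0.161  0.987 -0.003] grasp [ 0.4287 -0.0523  0.3172] F [ 0.2 -0.6 -0.7] M [ 0.08  0.14 -0.04] w 0.094
```

arm_command(plan=[-1,0.01,0.11,0,-0.005,-1,0.02,0.22,-0.02,-0.005,-1,0.03,0.33,-0.06,-0.005,-1,0.04,0.44,-0.11,-0.005,-1,0.05,0.55,-0.17,-0.005,-1,0.06,0.65,-0.23,-0.005,-1,0.067,0.73,-0.285,-0.005,-1,0.067,0.73,-0.285,-0.005,-1,0.067,0.73,-0.285,-0.005])

```text
time_s: 25.65
ee_pos: [0.3505, 0.2533, 0.3469]
eef_rot: [-3.137, 0.633, 2.965]
force: [-0.1, -0.2, 0.2]
grip_width: 0.094
```

```bash
python3 st.py; python3 - <<'E'
from h import *
from scipy.spatial.transform import Rotation as Ro
im=vision.camera("wrist");cv2.imwrite("pics/w6.png",im);W=P("wrist");np.savez("w6.npz",K=W[0],R=W[1],t=W[2])
for n in ("lamp_eye","lamp_stem","lamp_bar","dock"):
    r=vision.pinpoint(n,"wrist");print(n,[(np.round(x["at"],1).tolist(),round(x["confidence"],2)) for x in r[:3]])
print("exp stem",proj(W,[.508,.230,.131]),"eye",proj(W,[.54,.2258,.221]))
E
```

```text
t 25.65 q [ 0.611  0.054  1.989 -0.673  0.744 -0.358] p [0.3505 0.2533 0.3469]
toolz [ 0.581 -0.108 -0.806] tilt deg 36.3 heading -10.5 jaw [ 0.178  0.984 -0.004] grasp [0.4551 0.2338 0.2018] F [-0.1 -0.2  0.2] M [ 0.09  0.09 -0.03] w 0.094
lamp_eye []
lamp_stem [([220.7, 289.1], 0.79)]
lamp_bar [([142.2, 340.8], 0.79), ([277.4, 220.9], 0.38)]
dock [([101.0, 287.2], 0.74), ([275.0, 220.7], 0.65), ([231.2, 371.3], 0.62)]
exp stem [217.94640007 286.81773959] eye [338.66606493 289.58055652]
```

View pics/w6.png

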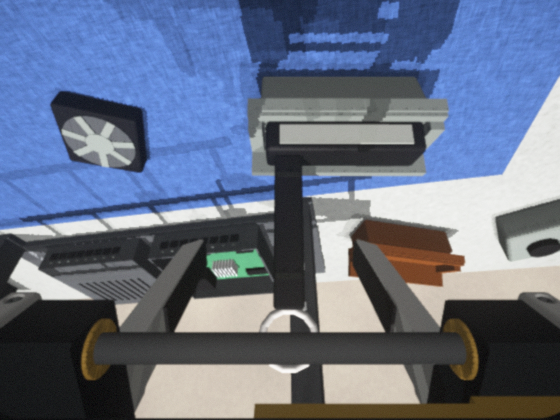

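The view from below shows the ring at (338,289), exactly where I predicted it, with the stem at column 289 and parallel to the tool. I'll approach along the tool axis.

arm_command(plan=[-1,0.03,-0.004,-0.045,0,-1,0.066,-0.004,-0.09,0,-1,0.1,-0.005,-0.135,0,-1,0.132,-0.006,-0.177,0,-1,0.132,-0.006,-0.177,0,-1,0.132,-0.006,-0.177,0])

```text
time_s: 26.5
ee_pos: [0.4029, 0.2507, 0.2771]
eef_rot: [-3.138, 0.634, 2.963]
force: [0.4, 0.2, 0.2]
grip_width: 0.0942
```

```bash
python3 st.py; python3 - <<'E'
from h import *
im=vision.camera("wrist");cv2.imwrite("pics/w7.png",im)
E
```

```text
t 26.5 q [ 0.539  0.252  1.951 -0.791  0.584 -0.257] p [0.4029 0.2507 0.2771]
toolz [ 0.582 -0.109 -0.806] tilt deg 36.3 heading -10.6 jaw [ 0.18   0.984 -0.003] grasp [0.5077 0.2312 0.1321] F [0.4 0.2 0.2] M [ 0.08  0.14 -0.  ] w 0.0942
```

View pics/w7.png

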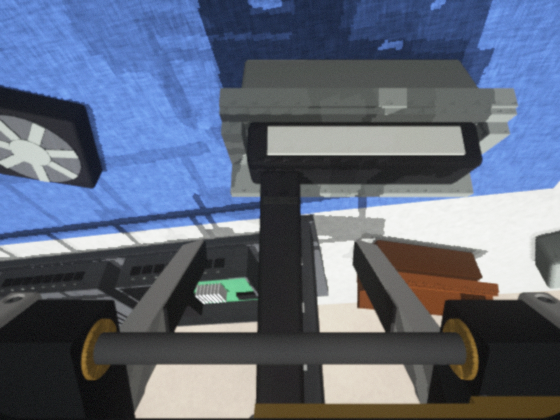

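The stem is centred between the fingers at column 280, so I'll close.

arm_command(plan=[0,0,0,0,0,0.5,0,0,0,0,1,0,0,0,0,1,0,0,0,0,1,0,0,0,0,1,0,0,0,0,1,0,0,0,0,1,0,0,0,0,1,0,0,0,0,1,0,0,0,0,1,0,0,0,0,1,0,0,0,0], newtons=35)

```text
time_s: 27.75
ee_pos: [0.403, 0.2511, 0.2765]
eef_rot: [-3.138, 0.634, 2.964]
force: [0.6, -0.0, -1.0]
grip_width: 0.0237
```

```bash
python3 st.py
```

```text
t 27.75 q [ 0.539  0.254  1.95  -0.792  0.583 -0.256] p [0.403  0.2511 0.2765]
toolz [ 0.582 -0.108 -0.806] tilt deg 36.3 heading -10.5 jaw [ 0.179  0.984 -0.003] grasp [0.5078 0.2317 0.1314] F [ 0.6 -0.  -1. ] M [ 0.11  0.04 -0.08] w 0.0237
```

The stem is gripped at an opening of 23.7 mm. To keep the gripper body clear of the hook tip when the lamp hangs upright, I'll regrip about 20 mm lower, with the lamp still in its cradle, and then lift it along the stem.

arm_command(plan=[0.2,0,0,0,0,0.2,0,0,0,0,0.2,0,0,0,0,0.2,-0.008,0.001,-0.024,0,0.2,-0.017,0.003,-0.047,0,0.2,-0.017,0.003,-0.047,0,1,-0.017,0.003,-0.047,0,1,-0.017,0.003,-0.047,0,1,-0.017,0.003,-0.047,0,1,-0.017,0.003,-0.047,0,1,-0.017,0.003,-0.047,0,1,-0.017,0.003,-0.047,0], newtons=40)

```text
time_s: 28.95
ee_pos: [0.3963, 0.2524, 0.2581]
eef_rot: [-3.139, 0.635, 2.964]
force: [0.4, -0.5, 4.3]
grip_width: 0.0242
```

```bash
python3 st.py
```

```text
t 28.95 q [ 0.549  0.278  1.974 -0.85   0.556 -0.179] p [0.3963 0.2524 0.2581]
toolz [ 0.583 -0.108 -0.805] tilt deg 36.4 heading -10.5 jaw [ 0.179  0.984 -0.002] grasp [0.5013 0.233  0.1131] F [ 0.4 -0.5  4.3] M [-0.12 -0.46 -0.13] w 0.0242
```

arm_command(plan=[1,0.008,-0.001,0.025,0,1,0.017,-0.003,0.05,0,1,0.025,-0.005,0.075,0,1,0.04,-0.007,0.11,0,1,0.05,-0.009,0.15,0,1,0.05,-0.009,0.23,0,1,0.05,-0.009,0.3,0,1,0.05,-0.009,0.3,0])

```text
time_s: 29.75
ee_pos: [0.4162, 0.2488, 0.3804]
eef_rot: [3.141, 0.637, 2.962]
force: [0.2, 0.1, -2.5]
grip_width: 0.0237
```

```bash
python3 st.py; python3 - <<'E'
from h import *
for c in ("wrist","scene"):
    im=vision.camera(c);cv2.imwrite(f"pics/{c}8.png",im)
E
```

```text
t 29.75 q [ 0.52   0.123  1.829 -0.586  0.765 -0.53 ] p [0.4162 0.2488 0.3804]
toolz [ 0.585 -0.106 -0.804] tilt deg 36.5 heading -10.3 jaw [0.179 0.984 0.   ] grasp [0.5216 0.2297 0.2358] F [ 0.2  0.1 -2.5] M [0.07 0.4  0.01] w 0.0237
```

View pics/wrist8.png

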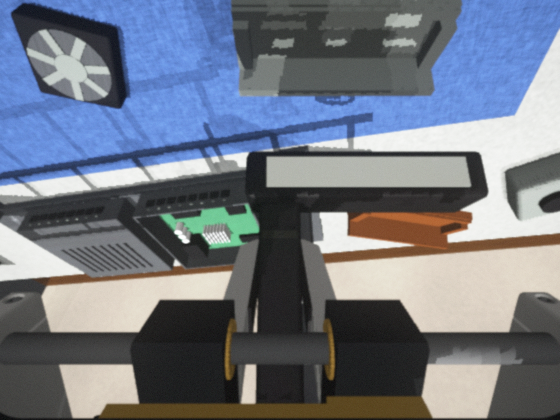

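View pics/scene8.png

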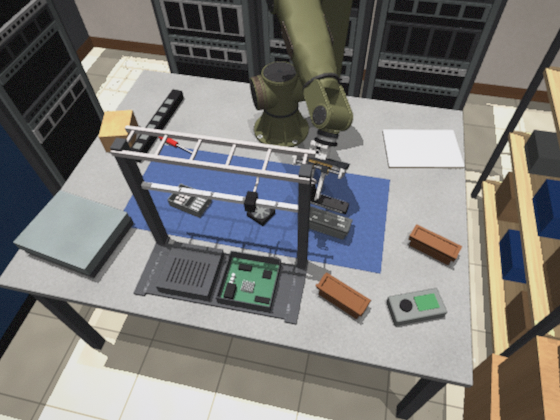

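The lamp is held clear of the cradle. I'll check how it sits in the hand against a model projection.

```bash
cat > lamp.py <<'E'
from h import *
from scipy.spatial.transform import Rotation as Ro
def frame(yaw,lean,roll=0): return Ro.from_euler('z',yaw).as_matrix()@Ro.from_euler('y',lean).as_matrix()@Ro.from_euler('x',roll).as_matrix()
E
python3 - <<'E'
from lamp import *
W=P("wrist");o=sensors.get_obs();R=Ro.from_euler('xyz',o["eef_rot"]).as_matrix();g=np.array(o["ee_pos"])+.18*R[:,2]
for lean in (.2,.3,.35,.4,.5):
    L=frame(np.radians(-10.3),lean)
    pts=[(-.018,-.02,-.085),(-.018,.12,-.085),(-.018,-.02,-.055),(-.018,.12,-.055),(.018,-.02,-.055),(.018,.12,-.055)]
    print(lean,[np.round(proj(W,g+L@(np.array(p)-[0,0,-.020])),0).tolist() for p in pts])
T=P("top");im=vision.camera("top");cv2.imwrite("pics/top8z.png",cv2.resize(im[190:300,200:330],None,fx=5,fy=5,interpolation=cv2.INTER_CUBIC))
for lean in (.25,.35,.45):
    print(lean,proj(T,g+frame(np.radians(-10.3),lean)@[0,0,.116]))
print([x for x in [(np.round(x["at"],1).tolist(),round(x["confidence"],2)) for x in vision.pinpoint("lamp_eye","top")]])
E
```

```text
0.2 [[156.0, 247.0], [156.0, 474.0], [199.0, 245.0], [200.0, 489.0], [223.0, 250.0], [224.0, 456.0]]
0.3 [[153.0, 246.0], [153.0, 481.0], [200.0, 244.0], [200.0, 493.0], [219.0, 250.0], [220.0, 458.0]]
0.35 [[151.0, 245.0], [152.0, 485.0], [200.0, 244.0], [201.0, 496.0], [217.0, 250.0], [218.0, 459.0]]
0.4 [[150.0, 245.0], [151.0, 489.0], [201.0, 243.0], [201.0, 498.0], [215.0, 250.0], [216.0, 461.0]]
0.5 [[149.0, 243.0], [149.0, 498.0], [203.0, 242.0], [203.0, 503.0], [212.0, 249.0], [212.0, 463.0]]
0.25 [233.52229489 261.54904256]
0.35 [230.00225693 262.1855578 ]
0.45 [226.68112056 262.81360305]
[([231.1, 265.1], 0.6)]
```

View pics/top8z.png

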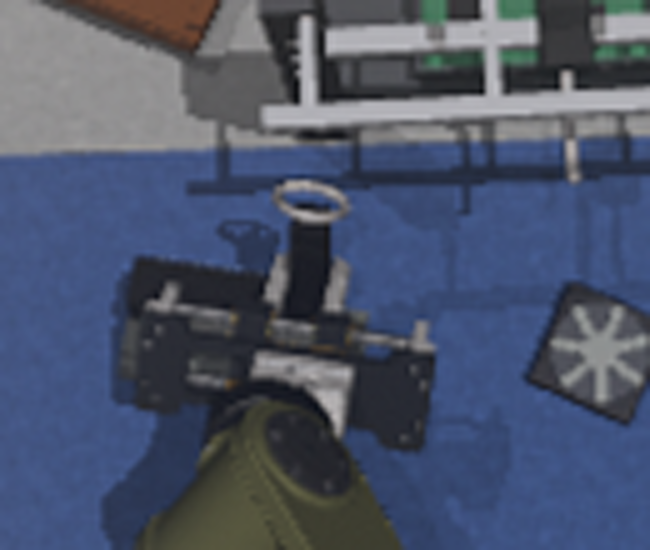

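The top view matches a lean of 0.35 rad: ring at (230.2,262.2), predicted (230.0,262.2). Now I'll carry the ring to just in front of the hook's end, turning it in line with the rail.

arm_command(plan=[1,-0.03,-0.03,0,0.01,1,-0.06,-0.09,0,0.025,1,-0.07,-0.16,-0.005,0.04,1,-0.07,-0.23,-0.01,0.06,1,-0.07,-0.3,-0.015,0.075,1,-0.07,-0.37,-0.02,0.09,1,-0.07,-0.43,-0.026,0.096,1,-0.07,-0.47,-0.026,0.096,1,-0.07,-0.47,-0.026,0.096,1,-0.07,-0.47,-0.026,0.096])

```text
time_s: 30.95
ee_pos: [0.3881, 0.0608, 0.3665]
eef_rot: [-3.138, 0.632, -3.119]
force: [0.5, -0.0, -2.5]
grip_width: 0.0239
```

```bash
python3 st.py; python3 - <<'E'
from lamp import *
o=sensors.get_obs();R=Ro.from_euler('xyz',o["eef_rot"]).as_matrix();g=np.array(o["ee_pos"])+.18*R[:,2]
h=np.arctan2(R[1,2],R[0,2]);e=g+frame(h,.35)@[0,0,.116];print("eye model",np.round(e,4))
T=P("top");S=P("scene");it=vision.camera("top");is_=vision.camera("scene")
he=np.array([.5705,.064,.330]);hk=np.array([.6065,.0645,.319])
for n,p in (("top",T),("scene",S)): print(n,"eye",np.round(proj(p,e),1),"hook end",np.round(proj(p,he),1),"face",np.round(proj(p,hk+[.03,0,0]),1))
cv2.imwrite("pics/top9z.png",cv2.resize(it[195:265,275:355],None,fx=9,fy=8,interpolation=cv2.INTER_CUBIC))
cv2.imwrite("pics/scene9z.png",cv2.resize(is_[150:240,210:310],None,fx=7,fy=6,interpolation=cv2.INTER_CUBIC))
E
```

```text
t 30.95 q [ 0.068 -0.102  2.091 -0.061  0.522 -1.481] p [0.3881 0.0608 0.3665]
toolz [ 0.591  0.01  -0.807] tilt deg 36.2 heading 0.9 jaw [-0.02   1.    -0.003] grasp [0.4944 0.0626 0.2213] F [ 0.5 -0.  -2.5] M [-0.04  0.35  0.02] w 0.0239
eye model [0.5342 0.0632 0.3302]
top eye [237.3 315.4] hook end [225.3 314.6] face [204.3 313.4]
scene eye [167.8 260.6] hook end [176.4 257.9] face [195.1 252.8]
```

View pics/top9z.png

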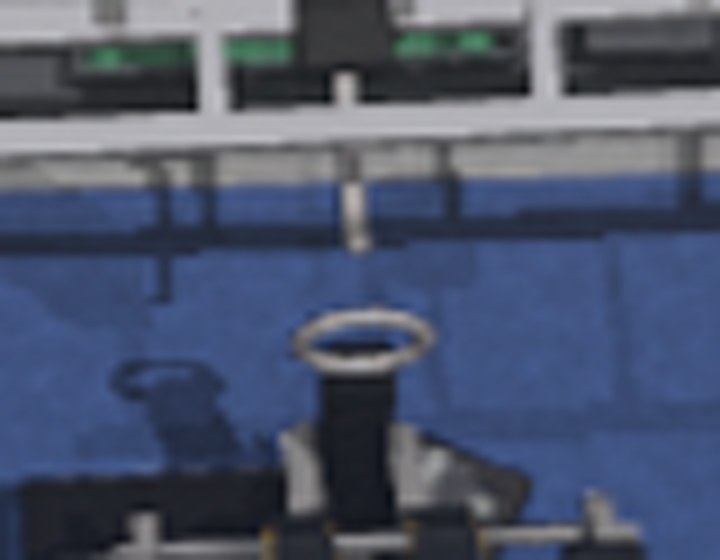

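View pics/scene9z.png

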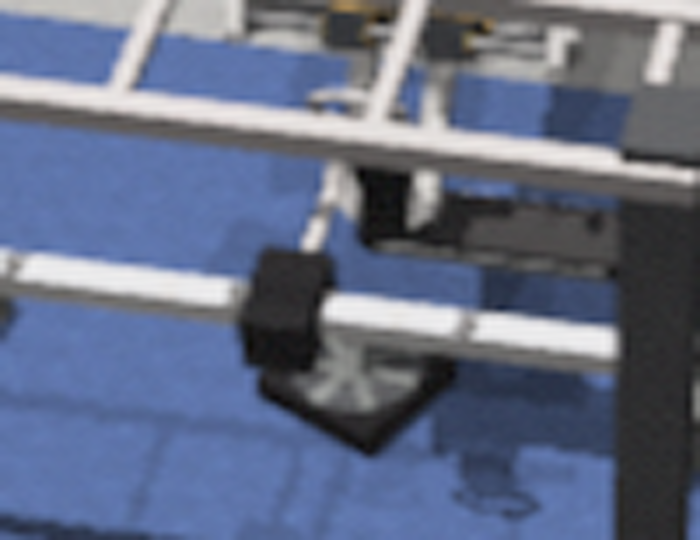

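Ring and hook tip are in line in the top view: ring at column 315.6, tip at 314.7. I'll move the ring over the tip.

arm_command(plan=[1,0.025,0.001,0.004,0,1,0.05,0.002,0.004,0,1,0.075,0.002,0.004,0,1,0.095,0.002,0.003,0,1,0.11,0.002,0,0,1,0.125,0.002,-0.004,0,1,0.125,0.002,-0.004,0])

```text
time_s: 31.75
ee_pos: [0.4386, 0.0615, 0.3653]
eef_rot: [-3.138, 0.633, -3.118]
force: [0.3, -0.1, -2.4]
grip_width: 0.024
```

```bash
cat > chk.py <<'E'
import sys
from lamp import *
tag=sys.argv[1]
o=sensors.get_obs();R=Ro.from_euler('xyz',o["eef_rot"]).as_matrix();g=np.array(o["ee_pos"])+.18*R[:,2]
h=np.arctan2(R[1,2],R[0,2]);e=g+frame(h,.35)@[0,0,.116];print("eye model",np.round(e,4))
it=vision.camera("top");is_=vision.camera("scene")
a=cv2.resize(it[195:265,275:355],None,fx=5,fy=5,interpolation=cv2.INTER_CUBIC);b=cv2.resize(is_[150:240,210:290],(400,450),interpolation=cv2.INTER_CUBIC)
c=np.zeros((450,800,3),np.uint8);c[:350,:400]=a;c[:,400:]=b;cv2.imwrite(f"pics/{tag}.png",c)
E
python3 st.py; python3 chk.py c10
```

```text
t 31.75 q [ 0.061  0.021  1.977 -0.052  0.512 -1.495] p [0.4386 0.0615 0.3653]
toolz [ 0.592  0.01  -0.806] tilt deg 36.3 heading 1.0 jaw [-0.021  1.    -0.003] grasp [0.5451 0.0633 0.2202] F [ 0.3 -0.1 -2.4] M [-0.08  0.44 -0.  ] w 0.024
eye model [0.5849 0.064  0.3291]
```

View pics/c10.png

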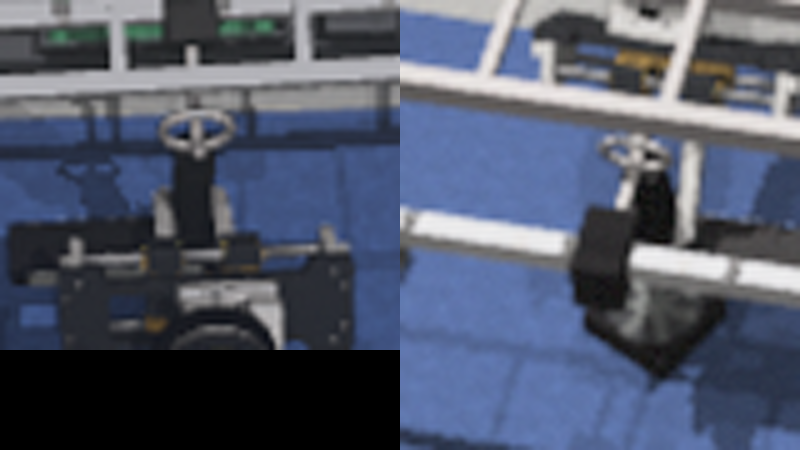

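The rod's end shows inside the ring and no contact force has appeared. I'll move in further, then lower towards contact.

arm_command(plan=[1,0.015,0.001,-0.008,0,1,0.034,0.001,-0.02,0,1,0.034,0.001,-0.03,0,1,0.034,0.001,-0.04,0,1,0.034,0.001,-0.047,0,1,0.034,0.001,-0.052,0,1,0.034,0.001,-0.052,0])

```text
time_s: 32.55
ee_pos: [0.4518, 0.062, 0.3452]
eef_rot: [-3.138, 0.635, -3.118]
force: [-1.1, 0.7, 1.4]
grip_width: 0.0233
```

arm_command(plan=[1,0,0,-0.006,0,1,0,0,-0.006,0])

```text
time_s: 32.75
ee_pos: [0.4523, 0.062, 0.344]
eef_rot: [-3.138, 0.639, -3.118]
force: [0.3, 0.6, 7.1]
grip_width: 0.0238
```

```bash
python3 st.py; python3 chk.py c11
```

```text
t 32.75 q [ 0.06   0.081  1.969 -0.057  0.453 -1.49 ] p [0.4523 0.062  0.344 ]
toolz [ 0.596  0.011 -0.803] tilt deg 36.6 heading 1.0 jaw [-0.021  1.    -0.003] grasp [0.5596 0.0639 0.1995] F [0.3 0.6 7.1] M [-0.07 -1.18 -0.04] w 0.0238
eye model [0.5994 0.0646 0.3085]
```

View pics/c11.png

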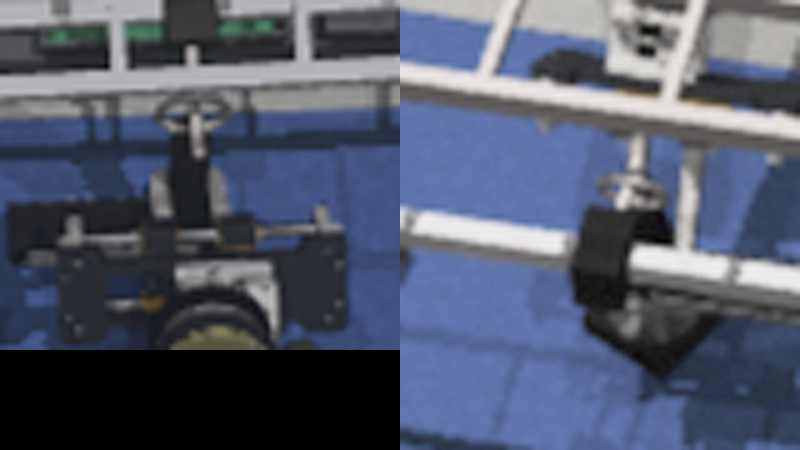

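The ring has landed on the rod (Fz went from -2.5 to +7 N), so the hook is carrying the weight. With a light grip I'll swing the stem slowly upright about the hook.

arm_command(plan=[1,0,0,0.005,0,1,0,0,0.005,0,1,0.011,0,0.002,0,1,0.022,0,-0.002,0,1,0.034,0,-0.005,0,1,0.045,0.001,-0.008,0,1,0.056,0.001,-0.01,0,1,0.056,0.001,-0.01,0], newtons=7)

```text
time_s: 33.65
ee_pos: [0.4746, 0.0623, 0.3382]
eef_rot: [-3.138, 0.633, -3.118]
force: [0.7, 0.8, 0.5]
grip_width: 0.0237
```

```bash
python3 st.py; python3 chk.py c12; python3 - <<'E'
from h import *
cv2.imwrite("pics/w12.png",vision.camera("wrist"))
E
```

```text
t 33.65 q [ 0.058  0.139  1.919 -0.054  0.451 -1.494] p [0.4746 0.0623 0.3382]
toolz [ 0.592  0.01  -0.806] tilt deg 36.3 heading 1.0 jaw [-0.021  1.    -0.003] grasp [0.5811 0.0642 0.1931] F [0.7 0.8 0.5] M [-0.02 -0.06 -0.03] w 0.0237
eye model [0.6209 0.0649 0.3021]
```

View pics/c12.png

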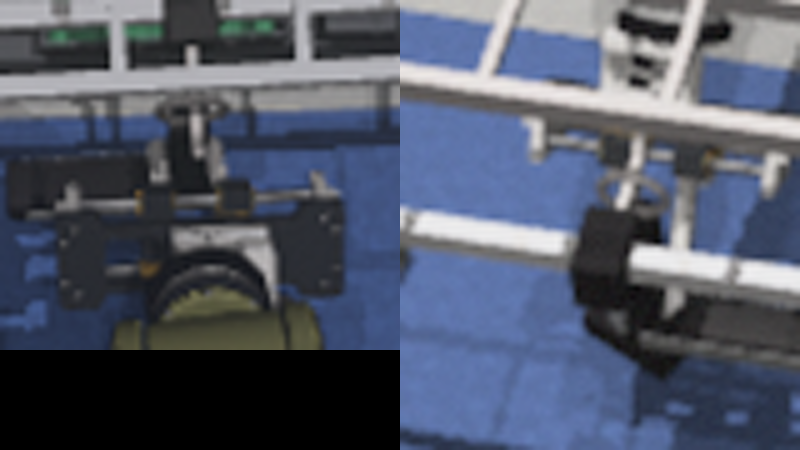

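View pics/w12.png

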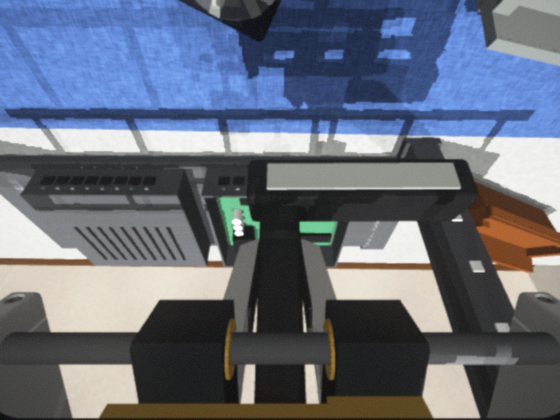

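The ring has stayed in place on the rod and the lamp is pivoting in the hand, with forces around 0. I'll finish bringing it upright.

arm_command(plan=[1,0.012,0,-0.002,0,1,0.024,0,-0.003,0,1,0.036,0,-0.004,0,1,0.048,0.001,-0.005,0,1,0.058,0.001,-0.005,0,1,0.058,0.001,-0.005,0])

```text
time_s: 34.4
ee_pos: [0.4978, 0.0627, 0.3364]
eef_rot: [-3.138, 0.634, -3.118]
force: [0.2, -0.4, 0.6]
grip_width: 0.0239
```

```bash
python3 st.py; python3 chk.py c13; python3 - <<'E'
from lamp import *
cv2.imwrite("pics/w13.png",vision.camera("wrist"))
W=P("wrist");o=sensors.get_obs();R=Ro.from_euler('xyz',o["eef_rot"]).as_matrix();g=np.array(o["ee_pos"])+.18*R[:,2]
for lean in (-.05,0,.05,.1,.2):
    L=frame(np.radians(1),lean)
    pts=[(-.018,-.02,-.085),(-.018,.12,-.085),(-.018,-.02,-.055),(-.018,.12,-.055)]
    print(lean,[np.round(proj(W,g+L@(np.array(p)-[0,0,-.020])),0).tolist() for p in pts])
E
```

```text
t 34.4 q [ 0.056  0.191  1.862 -0.051  0.456 -1.499] p [0.4978 0.0627 0.3364]
toolz [ 0.592  0.01  -0.806] tilt deg 36.3 heading 1.0 jaw [-0.021  1.    -0.003] grasp [0.6043 0.0646 0.1913] F [ 0.2 -0.4  0.6] M [-0.06  0.1  -0.02] w 0.0239
eye model [0.6441 0.0653 0.3003]
-0.05 [[167.0, 250.0], [168.0, 459.0], [201.0, 247.0], [202.0, 477.0]]
0 [[165.0, 250.0], [166.0, 462.0], [201.0, 247.0], [201.0, 479.0]]
0.05 [[162.0, 249.0], [163.0, 465.0], [200.0, 246.0], [201.0, 482.0]]
0.1 [[160.0, 249.0], [161.0, 468.0], [200.0, 246.0], [201.0, 484.0]]
0.2 [[156.0, 248.0], [157.0, 474.0], [199.0, 245.0], [200.0, 488.0]]
```

View pics/c13.png

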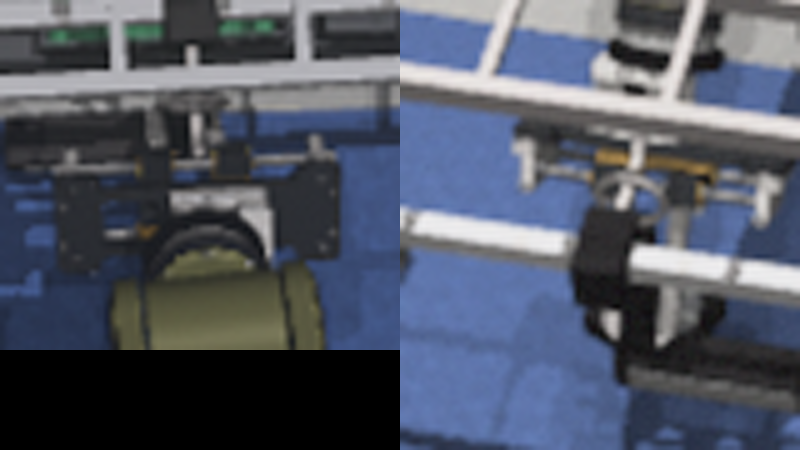

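View pics/w13.png

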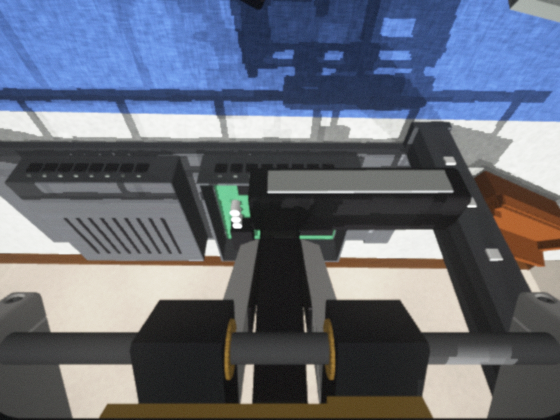

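The lamp is upright: the bar's lower edge is at row 167, against 165 predicted for zero lean. Now I'll open the fingers slightly and follow it to the -y side, so the lamp turns gently to its rest angle.

arm_command(plan=[0.46,0,0,0,0,0.44,0,0,0,0,0.42,0,-0.004,0,0,0.4,0,-0.01,0.001,0,0.38,0,-0.016,0.001,0,0.37,0,-0.022,0.002,0,0.36,0,-0.028,0.002,0,0.35,0,-0.034,0.003,0,0.34,0,-0.04,0.004,0,0.34,0,-0.04,0.004,0])

```text
time_s: 35.55
ee_pos: [0.4973, 0.0465, 0.3381]
eef_rot: [-3.138, 0.634, -3.118]
force: [0.4, 0.1, 1.1]
grip_width: 0.0309
```

```bash
python3 st.py; python3 chk.py c14; python3 - <<'E'
from h import *
cv2.imwrite("pics/w14.png",vision.camera("wrist"))
E
```

```text
t 35.55 q [ 0.02   0.184  1.866 -0.004  0.458 -1.57 ] p [0.4973 0.0465 0.3381]
toolz [ 0.592  0.01  -0.806] tilt deg 36.3 heading 1.0 jaw [-0.021  1.    -0.003] grasp [0.6039 0.0483 0.1931] F [0.4 0.1 1.1] M [ 0.01  0.13 -0.05] w 0.0309
eye model [0.6437 0.049  0.3021]
```

View pics/w14.png

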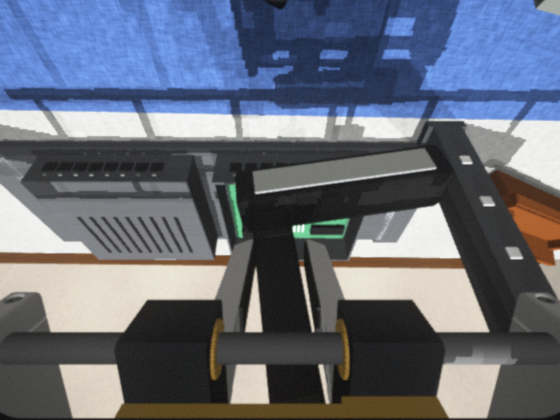

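View pics/c14.png

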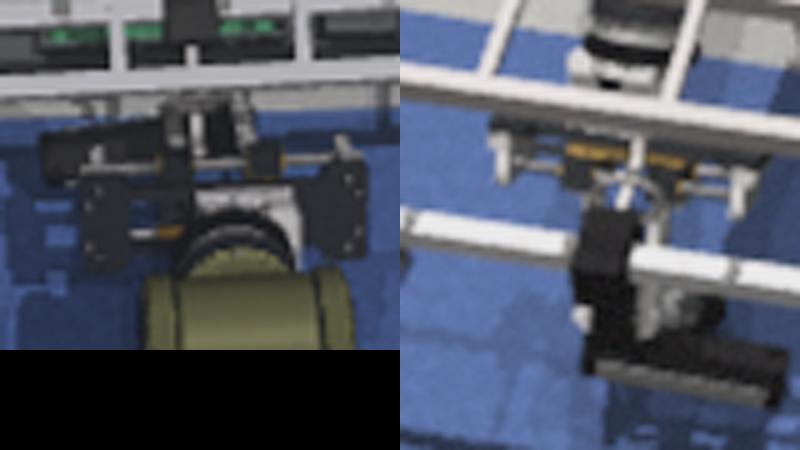

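It is turning as intended, following the -y finger. I'll continue slowly.

arm_command(plan=[0.33,0,-0.005,0.001,0,0.32,0,-0.01,0.001,0,0.31,0,-0.015,0.002,0,0.3,0,-0.02,0.003,0,0.29,0,-0.025,0.004,0,0.28,0,-0.03,0.004,0,0.28,0,-0.034,0.005,0,0.28,0,-0.038,0.006,0,0.28,0,-0.041,0.006,0,0.28,0,-0.043,0.006,0,0.28,0,-0.043,0.006,0])

```text
time_s: 36.8
ee_pos: [0.4973, 0.0295, 0.3406]
eef_rot: [-3.138, 0.634, -3.118]
force: [-1.5, 2.5, 0.9]
grip_width: 0.0339
```

```bash
python3 st.py; python3 chk.py c15; python3 - <<'E'
from h import *
cv2.imwrite("pics/w15.png",vision.camera("wrist"))
E
```

```text
t 36.8 q [-0.017  0.178  1.867  0.046  0.463 -1.645] p [0.4973 0.0295 0.3406]
toolz [ 0.592  0.01  -0.806] tilt deg 36.3 heading 1.0 jaw [-0.022  1.    -0.003] grasp [0.604  0.0314 0.1956] F [-1.5  2.5  0.9] M [ 0.18 -0.04  0.23] w 0.0339
eye model [0.6437 0.0321 0.3045]
```

View pics/w15.png

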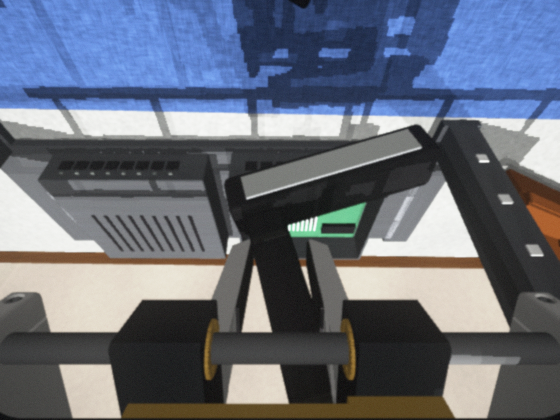

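View pics/c15.png

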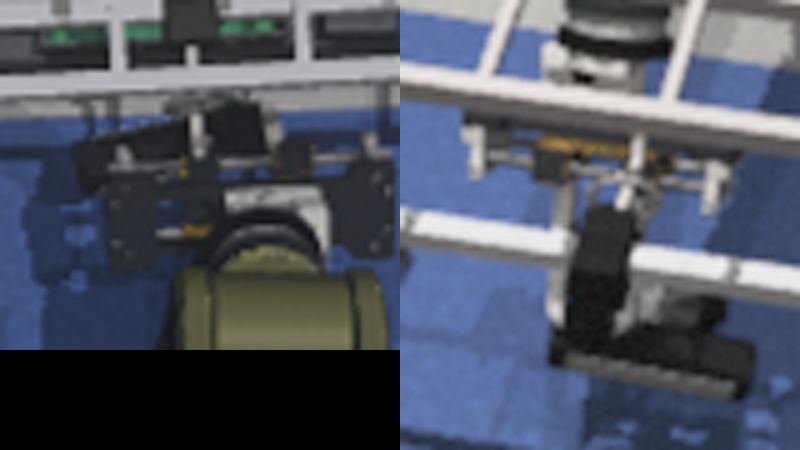

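Fy is +2.5 N, so the stem is now slightly wedged between the fingers. I'll open slowly to relieve it.

arm_command(plan=[0.27,0,0.003,0,0,0.25,0,0.006,0,0,0.23,0,0.008,0,0,0.21,0,0.008,0,0,0.19,0,0.008,0,0,0.17,0,0.008,0,0,0.15,0,0.008,0,0,0.13,0,0.008,0,0])

```text
time_s: 37.75
ee_pos: [0.4973, 0.0327, 0.3405]
eef_rot: [-3.138, 0.634, -3.118]
force: [-0.1, 0.2, 0.3]
grip_width: 0.0409
```

```bash
python3 st.py; python3 chk.py c16; python3 - <<'E'
from h import *
cv2.imwrite("pics/w16.png",vision.camera("wrist"))
E
```

```text
t 37.75 q [-0.01   0.178  1.867  0.037  0.463 -1.631] p [0.4973 0.0327 0.3405]
toolz [ 0.592  0.01  -0.806] tilt deg 36.3 heading 1.0 jaw [-0.021  1.    -0.003] grasp [0.6039 0.0346 0.1954] F [-0.1  0.2  0.3] M [ 0.07  0.21 -0.02] w 0.0409
eye model [0.6437 0.0353 0.3044]
```

View pics/w16.png

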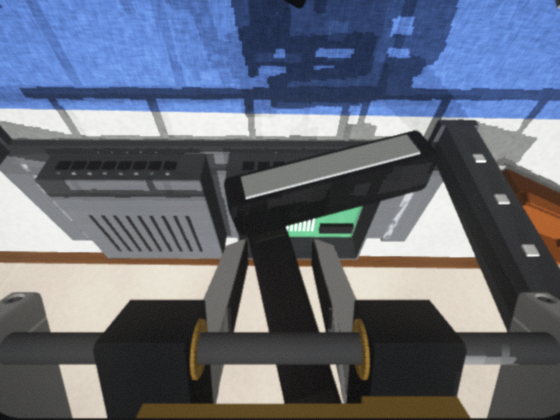

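View pics/c16.png

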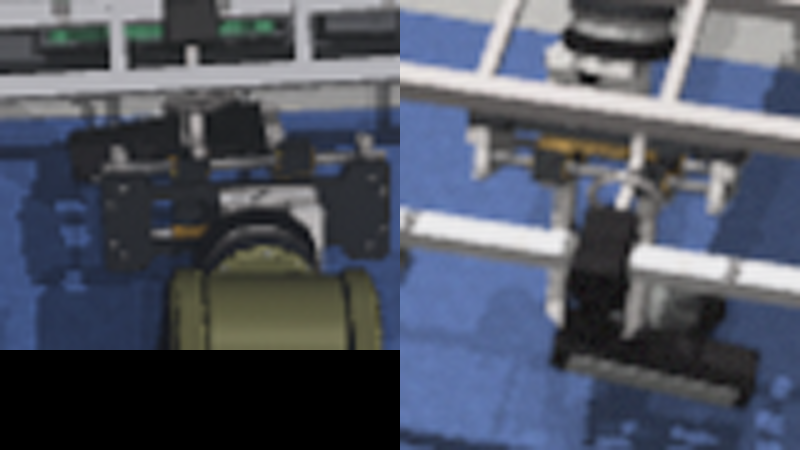

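arm_command(plan=[0.11,0,0,0,0,0.09,0,0,0,0,0.07,0,0,0,0,0.05,0,0,0,0,0.03,0,0,0,0,0,0,0,0,0,-0.05,0,0,0,0,-0.1,0,0,0,0])

```text
time_s: 38.7
ee_pos: [0.4973, 0.0327, 0.3405]
eef_rot: [-3.138, 0.634, -3.118]
force: [-0.5, 0.2, 0.4]
grip_width: 0.0511
```

```bash
python3 st.py; python3 - <<'E'
from h import *
a=vision.camera("wrist");b=vision.camera("wrist");c=vision.camera("wrist")
cv2.imwrite("pics/w17.png",c)
p=cv2.imread("pics/w16.png")
f=lambda i:cv2.cvtColor(i[120:230,220:450],cv2.COLOR_BGR2GRAY).astype(np.float32)
print(cv2.phaseCorrelate(f(p),f(c)),cv2.phaseCorrelate(f(a),f(c)))
E
```

```text
t 38.7 q [-0.01   0.178  1.867  0.037  0.463 -1.631] p [0.4973 0.0327 0.3405]
toolz [ 0.592  0.01  -0.806] tilt deg 36.3 heading 1.0 jaw [-0.021  1.    -0.003] grasp [0.6039 0.0346 0.1954] F [-0.5  0.2  0.4] M [-0.01  0.13 -0.02] w 0.0511
((0.2585970172901, 0.31272568437732673), 0.8660311754544576) ((0.17667667132769793, -0.3974544747276241), 0.8383114263746474)
```

View pics/w17.png

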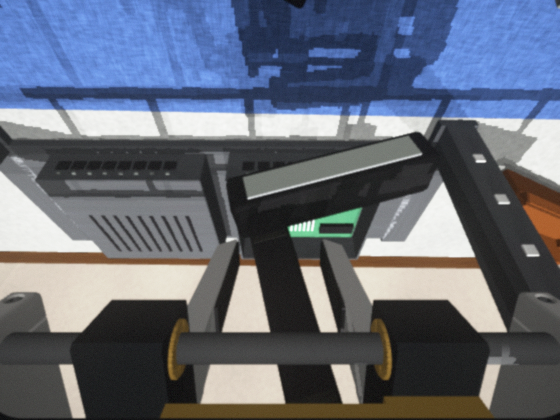

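The lamp hangs free and still: bar shift is under 0.4 px between frames and forces are about 0. I'll open fully and back away towards the robot.

arm_command(plan=[-0.3,0,0,0,0,-0.5,0,0,0,0,-0.75,0,0,0,0,-1,0,0,0,0,-1,0,0,0,0,-1,0,0,0,0,-1,-0.03,0,0.008,0,-1,-0.07,0,0.02,0,-1,-0.12,0,0.04,0,-1,-0.18,0,0.06,0,-1,-0.26,0,0.09,0,-1,-0.36,0,0.12,0,-1,-0.45,-0.1,0.15,0,-1,-0.5,-0.2,0.18,0,-1,-0.5,-0.3,0.2,0,-1,-0.5,-0.4,0.2,0,-1,-0.5,-0.4,0.2,0])

```text
time_s: 40.55
ee_pos: [0.2965, -0.1312, 0.4209]
eef_rot: [-3.136, 0.635, -3.124]
force: [-0.5, -0.2, -0.6]
grip_width: 0.0938
```

```bash
python3 st.py; python3 - <<'E'
from h import *
for c in ("top","scene","wrist"):
    im=vision.camera(c);cv2.imwrite(f"pics/{c}18.png",im)
    for n in ("lamp_eye","hook_end","open_unit_top"):
        r=vision.pinpoint(n,c);print(c,n,[(np.round(x["at"],1).tolist(),round(x["confidence"],2)) for x in r[:2]])
    z={"top":im[130:290,180:470],"scene":im[130:310,110:370],"wrist":im}[c]
    k={"top":2.7,"scene":2.7,"wrist":1}[c];cv2.imwrite(f"pics/{c}18z.png",cv2.resize(z,None,fx=k,fy=k,interpolation=cv2.INTER_CUBIC))
E
```

```text
t 40.55 q [-0.606 -0.342  2.144  0.47   0.855 -2.417] p [ 0.2965 -0.1312  0.4209]
toolz [ 0.593  0.005 -0.805] tilt deg 36.4 heading 0.5 jaw [-0.014  1.    -0.004] grasp [ 0.4033 -0.1303  0.276 ] F [-0.5 -0.2 -0.6] M [0.06 0.21 0.01] w 0.0938
top lamp_eye [([217.6, 317.0], 0.73), ([210.0, 352.2], 0.53)]
top hook_end [([225.4, 316.7], 0.76)]
top open_unit_top [([179.6, 310.2], 0.78)]
scene lamp_eye [([189.0, 255.3], 0.92), ([177.9, 260.8], 0.71)]
scene hook_end [([177.1, 257.0], 0.5)]
scene open_unit_top [([275.6, 250.7], 0.73), ([210.8, 248.4], 0.24)]
wrist lamp_eye []
wrist hook_end []
wrist open_unit_top [([250.9, 371.1], 0.91)]
```

View pics/scene18z.png

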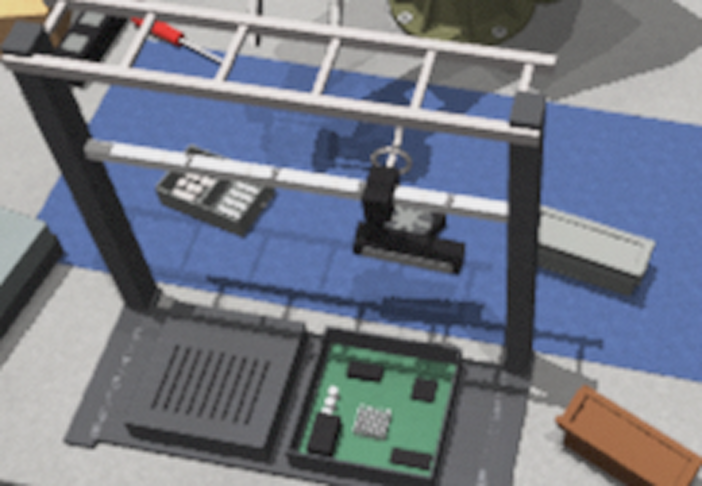

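View pics/top18z.png

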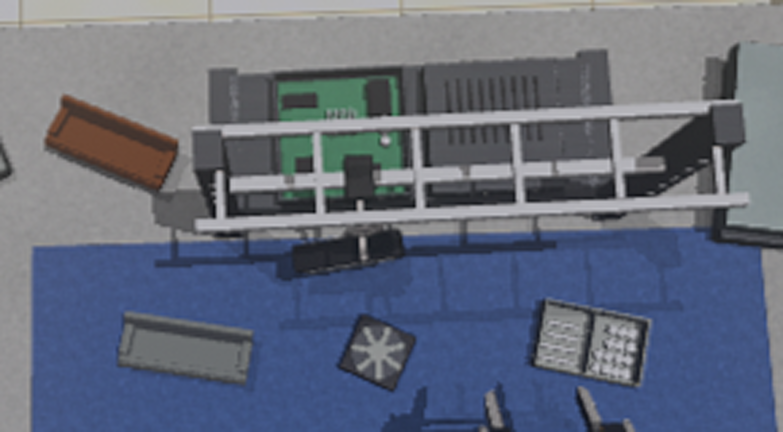

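View pics/wrist18z.png

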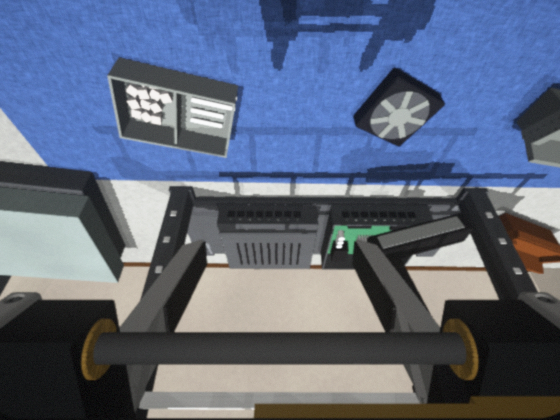

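The lamp hangs by its ring on the hook. Its cradle is empty and the fan, bin and block look undisturbed. I'll check that it is still, its yaw and the final alignment.

arm_command(plan=[-1,0,0,0,0,-1,0,0,0,0,-1,0,0,0,0,-1,0,0,0,0,-1,0,0,0,0,-1,0,0,0,0,-1,0,0,0,0,-1,0,0,0,0])

```text
time_s: 41.95
ee_pos: [0.2973, -0.1273, 0.4205]
eef_rot: [-3.138, 0.634, -3.118]
force: [-0.1, 0.9, -0.2]
grip_width: 0.0941
```

```bash
python3 - <<'E'
from lamp import *
T=P("top");S=P("scene")
p=cv2.imread("pics/top18.png");q=cv2.imread("pics/scene18.png")
a=vision.camera("top");b=vision.camera("scene")
g=lambda i:cv2.cvtColor(i,cv2.COLOR_BGR2GRAY).astype(np.float32)
print("top shift",cv2.phaseCorrelate(g(p[210:236,282:335]),g(a[210:236,282:335])),"scene",cv2.phaseCorrelate(g(q[180:235,240:285]),g(b[180:235,240:285])))
cv2.imwrite("pics/f_top.png",cv2.resize(a[195:245,275:340],(780,600),interpolation=cv2.INTER_CUBIC))
cv2.imwrite("pics/f_scene.png",cv2.resize(b[165:240,230:290],(480,600),interpolation=cv2.INTER_CUBIC))
# model: contact at hook; lamp hanging with roll -.27? +y end down => rotate about x negative
hk=np.array([.6055,.0645,.319])
for yaw in (0,.02,.1,.15):
    L=frame(yaw,0,-.27);eye=hk+[0,0,-.014]
    pts=[(-.018,-.02,-.151),(-.018,.12,-.151),(.018,-.02,-.151),(.018,.12,-.151)]
    print(yaw,"top",[np.round(proj(T,eye+L@np.array(x)),1).tolist() for x in pts],"scene",[np.round(proj(S,eye+L@np.array(x)),1).tolist() for x in pts])
E
```

```text
top shift ((0.026321629812770198, 0.5279824729529832), 1.0079568253296065) scene ((0.4173027258343609, -0.014354750460420007), 0.9961850540726274)
0 top [[225.8, 329.0], [228.3, 288.8], [215.2, 328.5], [218.0, 288.4]] scene [[209.6, 243.0], [222.7, 282.0], [218.1, 240.1], [231.2, 279.7]]
0.02 top [[225.5, 329.1], [228.7, 288.9], [214.9, 328.4], [218.4, 288.3]] scene [[209.9, 242.8], [222.3, 282.0], [218.4, 240.1], [230.9, 279.9]]
0.1 top [[224.0, 329.3], [230.4, 289.5], [213.6, 327.8], [220.2, 288.1]] scene [[210.9, 242.1], [220.8, 281.9], [219.6, 240.2], [229.5, 280.6]]
0.15 top [[223.1, 329.5], [231.5, 289.9], [212.7, 327.4], [221.3, 288.0]] scene [[211.6, 241.7], [219.9, 281.7], [220.3, 240.3], [228.6, 281.0]]
```

View pics/f_top.png

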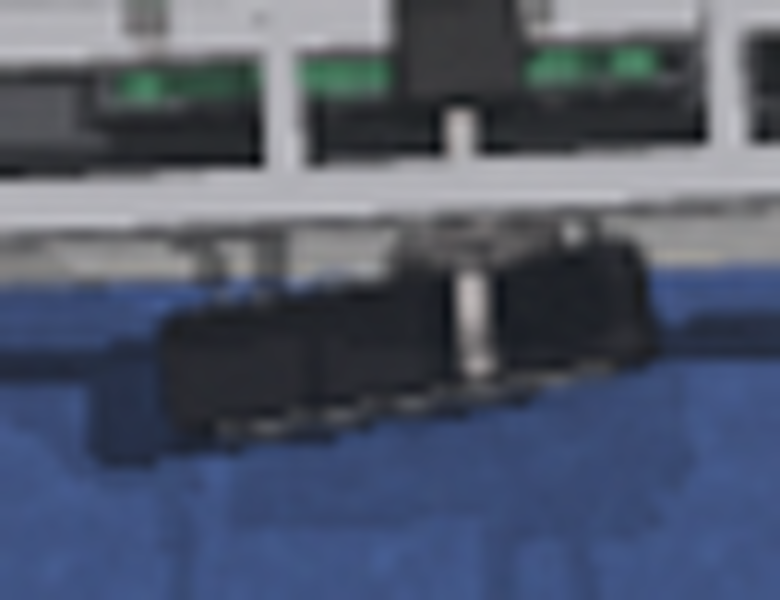

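View pics/f_scene.png

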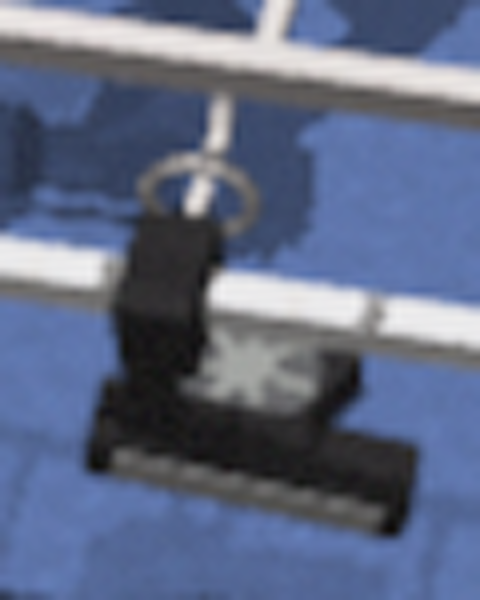

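arm_command(plan=[-1,0,0,0,0,-1,0,0,0,0,-1,0,0,0,0,-1,0,0,0,0,-1,0,0,0,0,-1,0,0,0,0,-1,0,0,0,0,-1,0,0,0,0,-1,0,0,0,0,-1,0,0,0,0,-1,0,0,0,0,-1,0,0,0,0])

```text
time_s: 43.25
ee_pos: [0.2973, -0.1273, 0.4205]
eef_rot: [-3.138, 0.634, -3.118]
force: [-0.5, 0.6, -0.4]
grip_width: 0.094
```

```bash
python3 - <<'E'
from lamp import *
g=lambda i:cv2.cvtColor(i,cv2.COLOR_BGR2GRAY).astype(np.float32)
p=cv2.imread("pics/top18.png")
A=[vision.camera("top") for _ in range(8)]
# seq within .4s, plus ref region (fan) for noise
for a in A: print([tuple(np.round(cv2.phaseCorrelate(g(A[0][r]),g(a[r]))[0],2)) for r in (np.s_[212:236,285:335],np.s_[240:275,300:340])],end=" ")
print()
print("vs earlier",[np.round(cv2.phaseCorrelate(g(p[r]),g(A[-1][r]))[0],2) for r in (np.s_[212:236,285:335],np.s_[140:200,250:330])])
print(sensors.get_obs()["time_s"])
cv2.imwrite("pics/top_last.png",A[-1])
B=[vision.camera("scene") for _ in range(6)];q=cv2.imread("pics/scene18.png")
print([tuple(np.round(cv2.phaseCorrelate(g(q[180:235,240:285]),g(b[180:235,240:285]))[0],2)) for b in B])
E
```

```text
[(np.float64(0.0), np.float64(0.0)), (np.float64(0.0), np.float64(0.0))] [(np.float64(0.03), np.float64(0.03)), (np.float64(-0.03), np.float64(0.01))] [(np.float64(0.07), np.float64(0.01)), (np.float64(-0.02), np.float64(0.01))] [(np.float64(-0.01), np.float64(0.03)), (np.float64(0.01), np.float64(0.03))] [(np.float64(0.0), np.float64(0.03)), (np.float64(-0.01), np.float64(0.0))] [(np.float64(0.03), np.float64(0.01)), (np.float64(0.02), np.float64(0.04))] [(np.float64(0.09), np.float64(0.08)), (np.float64(0.01), np.float64(0.01))] [(np.float64(0.07), np.float64(-0.0)), (np.float64(-0.02), np.float64(0.0))] 
vs earlier [array([ 0.06, -0.01]), array([ 0., -0.])]
43.65
[(np.float64(0.46), np.float64(0.06)), (np.float64(0.5), np.float64(0.07)), (np.float64(0.47), np.float64(0.04)), (np.float64(0.48), np.float64(0.03)), (np.float64(0.43), np.float64(0.05)), (np.float64(0.46), np.float64(-0.01))]
```

The lamp is still, with less than 0.1 px of change over 0.4 s. The block sits where I left it and the robot touches nothing. Handing in.

```bash
python3 -c "
from station import job
print(job.hand_in())"
```

```text
the job is handed in; nothing more can be done
None
```

The hook is lined up with the open network unit and the lamp hangs by its ring on it, still and untouched. I handed the job in at about 44 s of the 67 s allowed; it reported no verdict.

**What I did**
- **Hook:** I pinched the rod and slid it about 86 mm towards +y, until it faced the middle of the unit with the green board.
- **Tilt:** The move commands have no tilt, so I built it up at the edge of the arm's reach. I had to do this twice, because joint 6 could not reach the lamp's yaw the first time.
- **Lamp:** I gripped the stem, regripped about 20 mm lower, lifted it from the grey cradle and threaded the ring over the hook's end. I let the hook take the weight, brought the lamp upright with a light grip, and followed it to its rest angle while opening slowly.

**Last checks**
- **Alignment:** After the slide, the rod and the unit's middle agreed to about 1 mm in the wrist and top views. The scene view suggested about 5 mm off; I trusted it less and did not correct. I did not measure again after hanging; by eye the block had not moved.
- **Stillness:** The lamp's image moved less than 0.1 px over 0.4 s. The scene view showed a steady 0.46 px offset from an earlier picture, probably from the robot or its shadow.
- **Yaw:** The lamp hangs turned about 0.1 rad, inside the 0.2 rad limit.
- **Other things:** The fan, bin and brown look-alikes appear where they were.
- **Forces:** While I released the lamp the stem wedged slightly between the fingers (about 2.5 N), and opening further freed it. The highest reading I saw was about 7 N, when the ring landed on the rod.

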